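Stop the riveter, reload its nest, release the stop

ROBOT

A 6-joint arm with a two-finger parallel gripper is mounted at the origin on the work surface. World frame = base frame: x ahead of the robot, y to its left, z up, the work surface at z = 0. Lengths are in m, angles in degrees, forces in N, time in s.
With the tool pointing down it reaches from about 0.3 to 0.75 m from the base axis. Payload 8.5 kg.
Tool frame: the origin (TCP) lies midway between the tips of the shut fingers; the grasp point (between the pads) lies 19 mm behind it (env.grip_depth is the distance from the TCP to the grasp point, in m); x points along the fingers, y is the direction in which the jaws open and shut, and the axes are right-handed (so a half turn about x gives the same grasp; the last joint's range is limited). The gripper opens to 85 mm and grips with 20 to 120 N. Pads are 22 mm wide; open, the fingers measure 114 mm over their backs; the gripper's body (76 mm by 85 mm) begins 54 mm behind the grasp point. The pads swing forward as they close: fully open they stand 13 mm farther back than shut.
Start: joints at [-84.471, 21.807, 74.336, -0, 83.858, -12.336], TCP at [0.169, -0.523, 0.231] pointing down, gripper open.
Joint ranges: [-178.18, 178.18], [-50.72, 133.34], [12.68, 142.11], [-81.47, 261.47], [9.98, 163.14], [-165.26, 165.26]. Speed limits (degrees/s): [136.94, 136.94, 180, 180, 180, 180].

INTERFACE

Orientations are given as a 3x3 rotation matrix whose columns are the frame's x, y, z axes.
In Python, from rig import env gives the robot as it stands.
- The arm moves only by the tool play_rows, never from a script. Its arguments are lists of equal length, an entry for each row: "travel": the shift along the world's x, y, z in cm, a list of three; "rotation": the turn, a rotation vector about the world's x, y, z in rad, a list of three; "claw": the finger opening in cm, from 0 to 8.54. A call has 1 to 12 rows; each row shifts and turns the pose as measured when the row begins; what a row does not reach is not made up. A row lasts 1/12 s, in which the tool goes at most 41.7 mm and 7.16 degrees, less where a joint would pass 70% of its speed; a pose out of reach is approached as far as the arm can. A call is refused whole if a number of a shift passes 4.17 or a number of a turn 0.125, either way. A call with a gripper value outside its range is refused whole. The fingers move at their own pace and stop on an object; "squeeze" is the grip in N (left out, the last holds). Time passes only in rows, so rows that do not move let the fingers close. It gives the time, the measured TCP pose, the force and the opening at its end, in the units of the state.
- env.observe(): the state, without advancing time (a new reading comes with each control period).
- env.get_image(name): name is "scene" or "top" or "wrist"; returns the picture (420x560x3 uint8, red, green, blue); there is no depth.
- env.camera_info(name): a dict with "vertical_fov" (degrees; the focal length in pixels is half the picture's height over the tangent of half this angle, whatever the lens; pixels are square), "cx", "cy" (the principal point, pixels), "D" ([k1, k2, p1, p2, k3] as OpenCV has them; the pictures are not rectified), "eye" and "rotation" of the camera in the world. Camera axes: x right, y down, z forward; pixel columns grow to the right and rows downward; lengths in m; the calibration is good to about 2 mm. A picture is of the moment at which its call begins: read the wrist's pose just before it. camera_info takes no time and is no camera call; for the wrist camera it gives the pose at the moment of the call.
- env.close_job(): hands the job in, once; it reports no verdict.
The state is a dict: "time_s": time; "q": joint angles; "qvel": joint speeds; "joint_efforts": joint torques, N m; "position": TCP position; "tool_rot": TCP orientation; "ft_force": force on the tool from outside, world axes, zero at the start; "wrist_torque": the same for the moment, N m; "grip_width": finger opening in m.
Only numpy, scipy, OpenCV 4.12 (cv2) and the standard library are available. Lean on these libraries where they do the work, as an engineer would, in place of code of your own. Each camera call takes 0.05 s, during which the arm holds its last target.

TASK

Press the red mushroom stop down until it latches, and only then handle any bracket: with the stop kept latched, take every finished bracket (the ones with a black cap) out of the nest and stand it upright wholly on the grey foam mat, and seat every bare bracket from the white sheet flat and square on the floor of a pocket of the nest, one to a pocket. When all of that is done, turn the stop's knob clockwise to release it, so that the head comes fully back up. Leave the other things on the bench where they are.

Things in the scene. Friction and masses are not known exactly. Their poses are not given: they have to be found in the camera images.
- stop (a joint): Travel of the mushroom stop head, m: 0 fully up, 0.008 fully down. Sprung with a snap action: about 5 N starts it moving, past the middle (0.004) it snaps down by itself and, let go, stays latched at 0.008; let go before the middle it comes back up. The head runs on a steep screw thread: it twists as it goes down and is brought up by turning it back.
- stop_knob (a joint): Angle of the head with its grip bar, rad, growing clockwise seen from above: 0 when up, -0.7 when latched (so pressing twists it counter-clockwise). It follows the travel: angle = -87.5 per m x travel. To reset, turn it 0.7 clockwise while moving the hand up 8 mm with it (a tight grip held at one height blocks it); past half-way it springs up by itself when let go. Needs under 0.1 N m.
- stop_grip (a point): Centre of the top face of the grip bar on the red mushroom head (head 62 mm across). The bar is 52 mm long (point x), 14 mm thick (point y), and stands 26 mm above the head. 82 mm above the table when up; it goes down and turns with the head. Press here; to turn, pinch the bar across its 14 mm.
- stop_station: Low yellow box 100 x 100 x 24 mm, fixed, with the mushroom stop head in the middle. Origin: centre of the underside. It stands either nearer to or farther from the robot than the grey mat.
- nest: Loading nest of the riveter, fixed: steel plate 212 x 156 mm with four rectangular pockets (2 x 2) between aluminium walls. Origin: centre of the underside; pocket floors at z 10 mm, wall tops at z 20 mm. Each pocket measures 80 x 52 mm, long side along the nest's x, 2 mm play each side of a bracket.
- mat: Grey foam mat 170 x 160 x 6 mm, flat on the table, fixed. Origin: centre of the underside; x along the 170 mm. Place for the finished brackets; two fit side by side.
- pocket0 (a point): Centre of the floor of one pocket of the nest, axes as the nest's; a bracket's origin belongs here.
- pocket1 (a point): Centre of the floor of one pocket of the nest, axes as the nest's; a bracket's origin belongs here.
- pocket2 (a point): Centre of the floor of one pocket of the nest, axes as the nest's; a bracket's origin belongs here.
- pocket3 (a point): Centre of the floor of one pocket of the nest, axes as the nest's; a bracket's origin belongs here.
- bracket0: Bare bracket, on the white sheet (300 x 260 x 3 mm) at the start, or absent. Silver cast bracket, 0.17 to 0.31 kg: base plate 76 x 48 x 10 mm; on it a saddle block 56 x 34 mm with a rounded top, 50 mm high in all. Flat saddle sides 34 mm apart from 10 to 33 mm height (grip them, across y). Origin: centre of underside; x along the 76 mm. Half a turn about z changes nothing.
- bracket1: Bare bracket, on the white sheet (300 x 260 x 3 mm) at the start, or absent. Silver cast bracket, 0.17 to 0.31 kg: base plate 76 x 48 x 10 mm; on it a saddle block 56 x 34 mm with a rounded top, 50 mm high in all. Flat saddle sides 34 mm apart from 10 to 33 mm height (grip them, across y). Origin: centre of underside; x along the 76 mm. Half a turn about z changes nothing.
- bracket2: Bare bracket, on the white sheet (300 x 260 x 3 mm) at the start, or absent. Silver cast bracket, 0.17 to 0.31 kg: base plate 76 x 48 x 10 mm; on it a saddle block 56 x 34 mm with a rounded top, 50 mm high in all. Flat saddle sides 34 mm apart from 10 to 33 mm height (grip them, across y). Origin: centre of underside; x along the 76 mm. Half a turn about z changes nothing.
- bracket3: Bare bracket, on the white sheet (300 x 260 x 3 mm) at the start, or absent. Silver cast bracket, 0.17 to 0.31 kg: base plate 76 x 48 x 10 mm; on it a saddle block 56 x 34 mm with a rounded top, 50 mm high in all. Flat saddle sides 34 mm apart from 10 to 33 mm height (grip them, across y). Origin: centre of underside; x along the 76 mm. Half a turn about z changes nothing.
- finished0: Finished bracket, in a pocket at the start, or absent: has a black cap 28 x 16 mm on top, 62 mm high in all. Silver cast bracket, 0.17 to 0.31 kg: base plate 76 x 48 x 10 mm; on it a saddle block 56 x 34 mm with a rounded top at 50 mm. Flat saddle sides 34 mm apart from 10 to 33 mm height (grip them, across y). Origin: centre of underside; x along the 76 mm. Half a turn about z changes nothing.
- finished1: Finished bracket, in a pocket at the start, or absent: has a black cap 28 x 16 mm on top, 62 mm high in all. Silver cast bracket, 0.17 to 0.31 kg: base plate 76 x 48 x 10 mm; on it a saddle block 56 x 34 mm with a rounded top at 50 mm. Flat saddle sides 34 mm apart from 10 to 33 mm height (grip them, across y). Origin: centre of underside; x along the 76 mm. Half a turn about z changes nothing.
- finished2: Finished bracket, in a pocket at the start, or absent: has a black cap 28 x 16 mm on top, 62 mm high in all. Silver cast bracket, 0.17 to 0.31 kg: base plate 76 x 48 x 10 mm; on it a saddle block 56 x 34 mm with a rounded top at 50 mm. Flat saddle sides 34 mm apart from 10 to 33 mm height (grip them, across y). Origin: centre of underside; x along the 76 mm. Half a turn about z changes nothing.
- finished3: Finished bracket, in a pocket at the start, or absent: has a black cap 28 x 16 mm on top, 62 mm high in all. Silver cast bracket, 0.17 to 0.31 kg: base plate 76 x 48 x 10 mm; on it a saddle block 56 x 34 mm with a rounded top at 50 mm. Flat saddle sides 34 mm apart from 10 to 33 mm height (grip them, across y). Origin: centre of underside; x along the 76 mm. Half a turn about z changes nothing.
- marker: White marker pen, 130 mm long; a bystander. Origin: at its underside or middle.
- driver: Screwdriver, 220 mm long; a bystander. Origin: at its underside or middle.
- carton_small: Small open carton, 90 x 110 x 50 mm; a bystander. Origin: at its underside or middle.
- hex_set: Hex key set in a holder, 145 mm long; a bystander. Origin: at its underside or middle.
Not all that is in view belongs to the job. What is shaped like the bracket1 but orange or turquoise is not meant.

How it is judged:
By the outcome, as a careful person would: the job done as asked, in the order asked, and still so for the second after the job is handed in, with the robot touching nothing.
Of bracket0, bracket1, bracket2, bracket3 only 2 to 4 are there at a start; the rules pass over those that are not, and their reading is None.
Of finished0, finished1, finished2, finished3 only 2 to 2 are there at a start; the rules pass over those that are not, and their reading is None.
At some moment in a run one of bracket0, bracket1, bracket2, bracket3, finished0, finished1, finished2, finished3 may be knocked a few centimetres aside while the robot is not near it.
Once in a run the grip may slacken for a moment while it holds something.
It also fails if it takes over 210 s, if anything falls off the work surface, if the arm or the gripper's body presses on something with over 40 N, if the wrist force passes 120 N, or if a joint passes its speed limit or range.

## Working session

There is one attempt and no reset: what is moved stays moved. The work goes in short steps, Python scripts to look and compute and a tool call to move; the robot and the scene stay as the last step left them, time stands still between calls to the robot, and variables do not carry over. Pictures are saved under pics/ and viewed, and the job is handed in when it is done.

Besides the shell and the picture viewer there is one more tool, called after ">>>" as name(argument=value, ...), one argument or row to a line, values as JSON. play_rows: Moves the arm, as the interface text tells. Its arguments: {"type":"object","properties":{"travel":{"type":"array","items":{"type":"array","items":{"type":"number"}}},"rotation":{"type":"array","items":{"type":"array","items":{"type":"number"}}},"claw":{"type":"array","items":{"type":"number"}},"squeeze":{"type":"number"}},"required":["travel","rotation","claw"]}

```bash
ls; mkdir -p pics; python3 - <<'E'
from rig import env
import cv2
s=env.observe(); print(s)
for n in ["scene","top","wrist"]:
    print(n,env.camera_info(n))
    cv2.imwrite(f"pics/{n}0.png",env.get_image(n)[:,:,::-1])
E
```

```text
pics
{'time_s': 0.0, 'q': array([-8.44725348e+01,  2.18419766e+01,  7.43835936e+01, -1.77041839e-03,
        8.38584095e+01, -1.23369630e+01]), 'qvel': array([-0.00864312,  0.05368081,  0.10713393,  0.05087828, -0.02125377,
       -0.01350848]), 'joint_efforts': array([-4.26469023e-04, -4.48461735e+01, -2.31273830e+01, -2.38226348e-04,
        4.82886462e-03, -6.07483344e-06]), 'position': array([ 0.16867223, -0.52319692,  0.23070936]), 'tool_rot': array([[-1.71762054e-04,  3.06768810e-01, -9.51784045e-01],
       [ 1.45594778e-03, -9.51782973e-01, -3.06768727e-01],
       [-9.99998925e-01, -1.43843909e-03, -2.83159170e-04]]), 'ft_force': array([0.36477389, 0.10492489, 0.18581879]), 'wrist_torque': array([-0.00245681, -0.04479669, -0.09429591]), 'grip_width': 0.08554309167233397}
scene {'vertical_fov': 56.187197578910904, 'cx': 285.77143911960917, 'cy': 212.49119835086145, 'D': array([-0.02259423,  0.        ,  0.        ,  0.        ,  0.        ]), 'eye': array([1.31440563, 0.45755716, 0.79965586]), 'rotation': array([[-0.54723616,  0.4954651 , -0.67457166],
       [ 0.83682215,  0.33945109, -0.42953654],
       [ 0.01616372, -0.79955443, -0.60037608]])}
top {'vertical_fov': 43.524541387657926, 'cx': 275.66411784540674, 'cy': 211.23560501333776, 'D': array([0.05460789, 0.        , 0.        , 0.        , 0.        ]), 'eye': array([ 0.26479724, -0.04875025,  1.51437886]), 'rotation': array([[-0.00517041, -0.98200927,  0.18876191],
       [-0.99993127,  0.00309093, -0.01130914],
       [ 0.01052223, -0.18880741, -0.98195776]])}
wrist {'vertical_fov': 62.16213811699801, 'cx': 281.83932226069294, 'cy': 210.1429426972034, 'D': array([-0.0551165,  0.       ,  0.       ,  0.       ,  0.       ]), 'eye': array([ 0.24238682, -0.49917055,  0.37391516]), 'rotation': array([[ 0.30673076, -0.90841899, -0.28406193],
       [-0.95179246, -0.29360108, -0.08882296],
       [-0.00271243,  0.29761273, -0.95468283]])}
```

View pics/scene0.png

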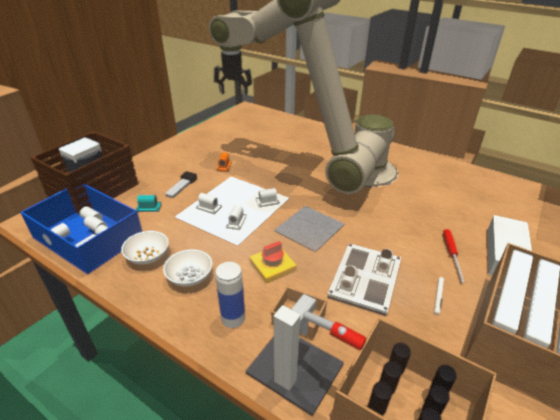

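View pics/top0.png

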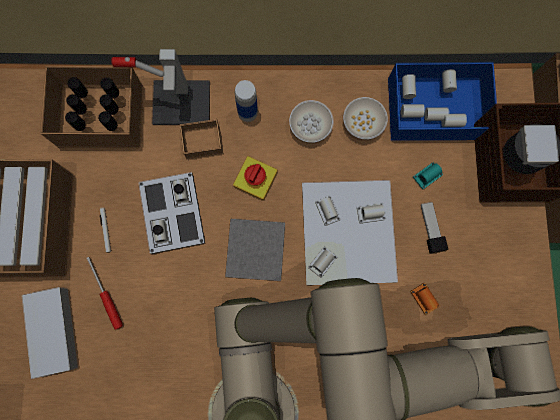

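View pics/wrist0.png

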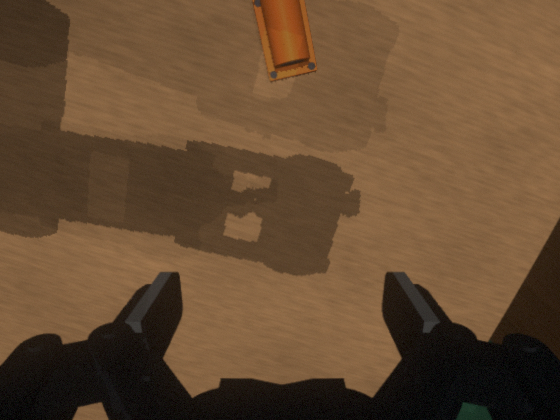

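```bash
cat > h.py <<'E'
import numpy as np, cv2
from rig import env
from scipy.spatial.transform import Rotation as R
def K(ci):
    f=210/np.tan(np.radians(ci["vertical_fov"])/2)
    return np.array([[f,0,ci["cx"]],[0,f,ci["cy"]],[0,0,1.]])
def ray(ci,px):
    px=np.array(px,float).reshape(-1,1,2)
    u=cv2.undistortPoints(px,K(ci),ci["D"]).reshape(-1,2)
    d=np.c_[u,np.ones(len(u))]@np.array(ci["rotation"]).T
    return np.array(ci["eye"]),d
def toplane(ci,px,z):
    e,d=ray(ci,px); return e+d*((z-e[2])/d[:,2])[:,None]
def proj(ci,P):
    P=np.array(P,float).reshape(-1,3)
    Rm=np.array(ci["rotation"]).T
    return cv2.projectPoints(P,cv2.Rodrigues(Rm)[0],-Rm@ci["eye"],K(ci),ci["D"])[0].reshape(-1,2)
def shot(n,name):
    ci=env.camera_info(n); im=env.get_image(n)[:,:,::-1].copy(); cv2.imwrite(f"pics/{name}.png",im); return ci,im
def crop(im,x0,y0,x1,y1,s,name):
    cv2.imwrite(f"pics/{name}.png",cv2.resize(im[y0:y1,x0:x1],None,fx=s,fy=s,interpolation=cv2.INTER_CUBIC))
def st():
    s=env.observe(); p=s["position"]; r=s["tool_rot"]
    yaw=np.degrees(np.arctan2(r[1,1],r[0,1]))  # direction of jaw axis
    print("t",round(s["time_s"],2),"pos mm",np.round(p*1000,1),"jawyaw",round(yaw,2),"tilt",np.round(r[:,0],3),"F",np.round(s["ft_force"],1),"w mm",round(s["grip_width"]*1000,1),"q",np.round(s["q"],0))
    return s
def go(x,y,z,jaw=None):
    """mm world; prints shift cm and rotation needed"""
    s=st(); p=s["position"]*1000; r=s["tool_rot"]
    print("shift cm",np.round((np.array([x,y,z])-p)/10,2))
    if jaw is not None:
        yaw=np.degrees(np.arctan2(r[1,1],r[0,1]))
        d=(jaw-yaw+90)%180-90
        yd=np.radians(yaw+d); X=np.array([0,0,-1.]);Y=np.array([np.cos(yd),np.sin(yd),0]);Z=np.cross(X,Y)
        rv=(R.from_matrix(np.c_[X,Y,Z])*R.from_matrix(r).inv()).as_rotvec()
        print("rotvec",np.round(rv,3),"dyaw deg",round(d,1),"q6 would be either",np.round(s["q"][5],0))
E
python3 - <<'E'
from h import *
im=cv2.imread("pics/top0.png")
crop(im,130,145,310,290,4,"c1"); crop(im,295,150,455,320,3.5,"c2")
E
```

```text
(no output)
```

View pics/c1.png

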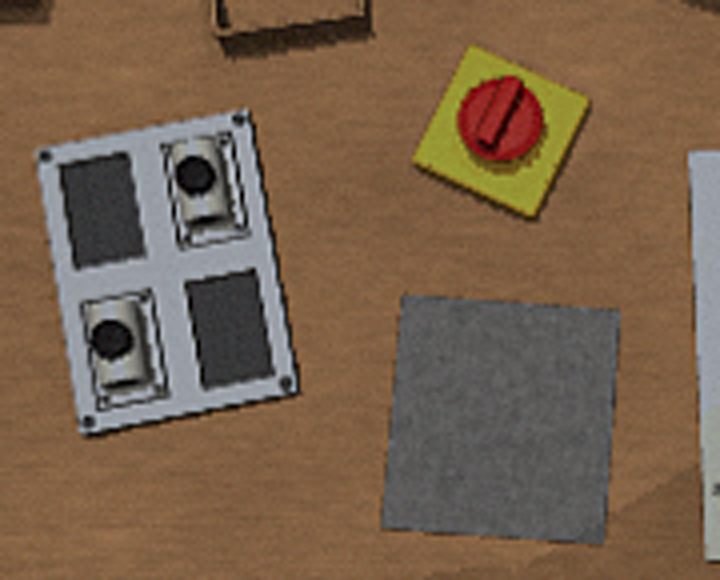

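View pics/c2.png

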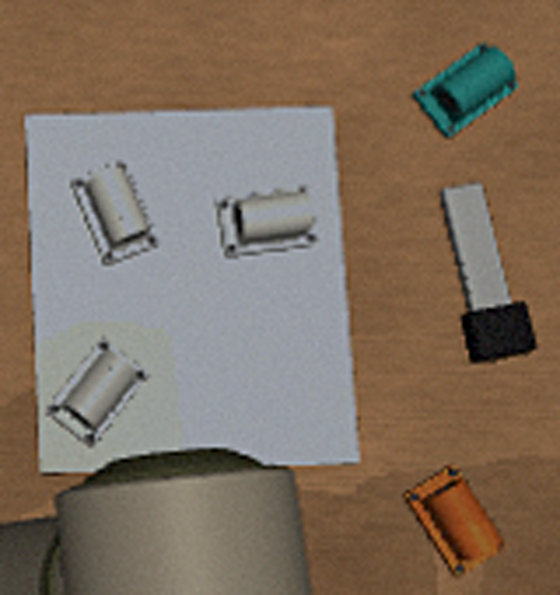

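```bash
cat > m.py <<'E'
from h import *
ci=env.camera_info("top")
def c(pts,x0,y0,s): return (np.array(pts)+.5)/s-.5+np.array([x0,y0])
def quad(n,pts,z,):
    P=toplane(ci,pts,z)*1000
    e=[P[(i+1)%4]-P[i] for i in range(4)]
    print(n,"ctr",np.round(P.mean(0),1),"sides",[round(float(np.linalg.norm(v)),1) for v in e],"angs",[round(float(np.degrees(np.arctan2(v[1],v[0]))),1) for v in e])
quad("nest",c([(38,150),(246,110),(300,392),(84,435)],130,145,4),.020)
quad("mat",c([(402,296),(620,310),(604,543),(382,528)],130,145,4),.006)
quad("stop",c([(474,46),(592,101),(535,218),(413,161)],130,145,4),.024)
P=toplane(ci,c([(515,80),(485,145)],130,145,4),.082)*1000
v=P[1]-P[0]; print("bar",P.mean(0),np.linalg.norm(v),np.degrees(np.arctan2(v[1],v[0])))
for n,p in [("p TL",[(60,167),(130,152),(146,255),(74,270)]),("p BR",[(184,284),(256,269),(274,374),(202,389)]),("p BL",[(82,303),(154,289),(168,395),(98,410)]),("p TR",[(162,147),(230,132),(248,237),(180,252)])]:
    quad(n,c(p,130,145,4),.020)
# bare: base plates: top z=.013
for n,p in [("b1",[(74,182),(123,162),(156,243),(108,263)]),("b2",[(217,200),(304,188),(316,240),(229,256)]),("b3",[(103,340),(146,376),(91,445),(50,408)])]:
    quad(n,c(p,295,150,3.5),.013)
E
python3 m.py
```

```text
nest ctr [550.5 234.2  20. ] sides [152.5, 212.3, 154.6, 211.9] angs [-78.7, -168.2, 101.1, 11.3]
mat ctr [443.9  -6.5   6. ] sides [158.8, 168.6, 158.3, 168.0] angs [-93.9, 175.6, 85.9, -4.2]
stop ctr [652.   -7.6  24. ] sides [96.1, 97.0, 98.4, 97.3] angs [-115.9, 154.5, 64.3, -26.9]
bar [650.53149806  -6.72080494  82.        ] 51.55254093695587 156.00096497709535
p TL ctr [594.2 282.1  20. ] sides [51.2, 77.7, 52.2, 77.2] angs [-77.4, -169.5, 102.0, 9.8]
p BR ctr [507.4 188.8  20. ] sides [52.4, 77.8, 51.9, 77.6] angs [-78.1, -169.1, 101.7, 11.2]
p BL ctr [493.1 262.   20. ] sides [51.9, 77.7, 50.1, 78.5] angs [-78.9, -170.7, 102.0, 10.6]
p TR ctr [608.1 208.8  20. ] sides [50.2, 79.7, 49.8, 79.5] angs [-77.1, -169.2, 102.7, 11.2]
b1 ctr [ 555.7 -217.    13. ] sides [44.6, 73.4, 43.5, 73.6] angs [-67.7, -159.6, 112.5, 21.3]
b2 ctr [ 548.  -342.4   13. ] sides [73.4, 44.7, 73.6, 48.0] angs [-82.2, -169.7, 100.3, 10.0]
b3 ctr [ 406.4 -199.    13. ] sides [45.4, 72.4, 44.4, 71.1] angs [-130.7, 140.4, 47.5, -38.7]
```

>>> play_rows(
  travel=[
    [2.4,2.6,0],
    [2.4,2.6,0],
    [2.4,2.6,0],
    [2.4,2.6,0],
    [2.4,2.6,0],
    [2.4,2.6,0],
    [2.4,2.6,0],
    [2.4,2.6,0],
    [2.4,2.6,0],
    [2.4,2.6,0],
    [2.4,2.6,0],
    [2.4,2.6,0],
  ],
  rotation=[
    [0,0,0],
    [0,0,0],
    [0,0,0],
    [0,0,0],
    [0,0,0],
    [0,0,0],
    [0,0,0],
    [0,0,0],
    [0,0,0],
    [0,0,0],
    [0,0,0],
    [0,0,0],
  ],
  claw=[0,0,0,0,0,0,0,0,0,0,0,0],
  squeeze=40,
)

```text
time_s: 1.15
position: [0.4616, -0.1989, 0.2276]
tool_rot: [[-0.003, 0.295, -0.955], [0.005, -0.955, -0.295], [-1.0, -0.006, 0.001]]
ft_force: [0.3, -1.4, 0.3]
grip_width: -0.0003
```

```bash
python3 -c "
from h import *
go(651,-7,120,-74)"
```

```text
t 1.15 pos mm [ 461.6 -198.9  227.6] jawyaw -72.82 tilt [-0.003  0.005 -1.   ] F [ 0.3 -1.4  0.3] w mm -0.3 q [-37.  17.  82.   0.  81.  36.]
shift cm [ 18.94  19.19 -10.76]
rotvec [-0.005 -0.003 -0.021] dyaw deg -1.2 q6 would be either 36.0
```

>>> play_rows(
  travel=[
    [2.3,2.3,-0.6],
    [2.3,2.3,-0.6],
    [2.3,2.3,-0.6],
    [2.3,2.3,-0.6],
    [2.3,2.3,-0.6],
    [2.3,2.3,-0.6],
    [2.3,2.3,-0.6],
    [2.1,2.3,-0.6],
    [0,0,0],
    [0,0,0],
  ],
  rotation=[
    [0,0,0],
    [0,0,0],
    [0,0,0],
    [0,0,0],
    [0,0,0],
    [0,0,0],
    [0,0,0],
    [0,0,0],
    [0,0,-0.021],
    [0,0,0],
  ],
  claw=[0,0,0,0,0,0,0,0,0,0],
)

```text
time_s: 1.98
position: [0.6535, 0.0034, 0.1737]
tool_rot: [[-0.007, 0.282, -0.959], [0.006, -0.959, -0.282], [-1.0, -0.008, 0.005]]
ft_force: [0.3, -0.5, 0.5]
grip_width: -0.0002
```

```bash
python3 -c "
from h import *
go(651,-7,84,-74)
ci,im=shot('wrist','w1');print(ci['eye'])"
```

```text
t 1.98 pos mm [653.5   3.4 173.7] jawyaw -73.62 tilt [-0.007  0.006 -1.   ] F [ 0.3 -0.5  0.5] w mm -0.2 q [-10.  35.  61.   0.  84.  63.]
shift cm [-0.25 -1.04 -8.97]
rotvec [-0.006 -0.007 -0.007] dyaw deg -0.4 q6 would be either 63.0
[0.72870687 0.02484199 0.31637366]
```

View pics/w1.png

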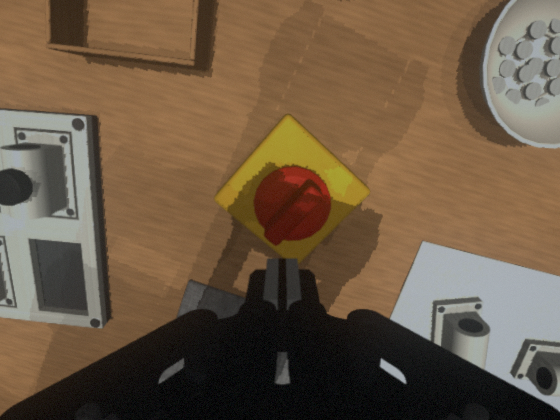

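```bash
python3 -c "
from h import *
ci=env.camera_info('wrist')
P=toplane(ci,[(314,184),(271,239)],.082)*1000; print(P,P.mean(0))
P=toplane(ci,[(289,114),(369,191),(216,197)],.024)*1000; print(P,P[1:].mean(0))"
```

```text
[[680.83535937  -9.97008352  82.        ]
 [633.07674693   7.24722839  82.        ]] [656.95605315  -1.36142757  82.        ]
[[718.792516    18.84035159  24.        ]
 [676.7843262  -66.16429872  24.        ]
 [633.66774567  59.75143392  24.        ]] [655.22603593  -3.2064324   24.        ]
```

>>> play_rows(
  travel=[
    [0,-0.85,-2],
    [0,0,-2.5],
    [0,0,-2.5],
    [0,0,-1],
    [0,0,0],
    [0,0,-0.3],
    [0,0,-0.3],
    [0,0,-0.3],
    [0,0,-0.3],
  ],
  rotation=[
    [-0.006,-0.007,-0.007],
    [0,0,0],
    [0,0,0],
    [0,0,0],
    [0,0,0],
    [0,0,0],
    [0,0,0],
    [0,0,0],
    [0,0,0],
  ],
  claw=[0,0,0,0,0,0,0,0,0],
)

```text
time_s: 2.78
position: [0.6525, -0.0117, 0.0859]
tool_rot: [[0.01, 0.272, -0.962], [-0.003, -0.962, -0.272], [-1.0, 0.005, -0.009]]
ft_force: [0.1, 0.1, 0.3]
grip_width: -0.0003
```

>>> play_rows(
  travel=[
    [0,0.5,0],
    [0,0,-0.3],
    [0,0,-0.3],
    [0,0,-0.3],
    [0,0,-0.3],
    [0,0,-0.3],
  ],
  rotation=[
    [0,0,0],
    [0,0,0],
    [0,0,0],
    [0,0,0],
    [0,0,0],
    [0,0,0],
  ],
  claw=[0,0,0,0,0,0],
)

```text
time_s: 3.28
position: [0.6545, -0.0063, 0.0737]
tool_rot: [[0.018, 0.273, -0.962], [-0.005, -0.962, -0.273], [-1.0, 0.009, -0.016]]
ft_force: [-5.0, -0.2, 33.0]
grip_width: 0.0001
```

```bash
python3 -c "
from h import *
go(653,-6,74,-74)"
```

```text
t 3.28 pos mm [654.5  -6.3  73.7] jawyaw -74.15 tilt [ 0.018 -0.005 -1.   ] F [-5.  -0.2 33. ] w mm 0.1 q [-11.  40.  70.  -0.  70.  63.]
shift cm [-0.15  0.03  0.03]
rotvec [0.005 0.018 0.002] dyaw deg 0.1 q6 would be either 63.0
```

Pressed to the bottom (33 N at 73.7 mm). Retreat and look.

>>> play_rows(
  travel=[
    [0,0,1],
    [0,0,2],
    [0,0,3],
    [0,0,3.5],
    [-1,2,1.5],
    [-2,3.5,0],
    [-2,3.5,0],
    [-2,3.5,0],
    [-2,3.5,0],
    [0,2,0],
    [0,0,0],
    [0,0,0],
  ],
  rotation=[
    [0,0.018,0],
    [0,0,0],
    [0,0,0],
    [0,0,0],
    [0,0,0],
    [0,0,0],
    [0,0,0],
    [0,0,0],
    [0,0,0],
    [0,0,0],
    [0,0,0],
    [0,0,0],
  ],
  claw=[0,0,0,0,0,0,5.5,5.5,5.5,5.5,5.5,5.5],
)

```text
time_s: 4.28
position: [0.5569, 0.1799, 0.1823]
tool_rot: [[-0.009, 0.27, -0.963], [-0.001, -0.963, -0.27], [-1.0, -0.001, 0.009]]
ft_force: [0.3, 0.8, -0.6]
grip_width: 0.055
```

```bash
python3 -c "
from h import *
st()
ci,im=shot('wrist','w2');ci,im=shot('top','t2');crop(im,110,145,310,290,4,'t2c')"
```

```text
t 4.28 pos mm [556.9 179.9 182.3] jawyaw -74.33 tilt [-0.009 -0.001 -1.   ] F [ 0.3  0.8 -0.6] w mm 55.0 q [ 6. 28. 73. -0. 80. 81.]
```

View pics/w2.png

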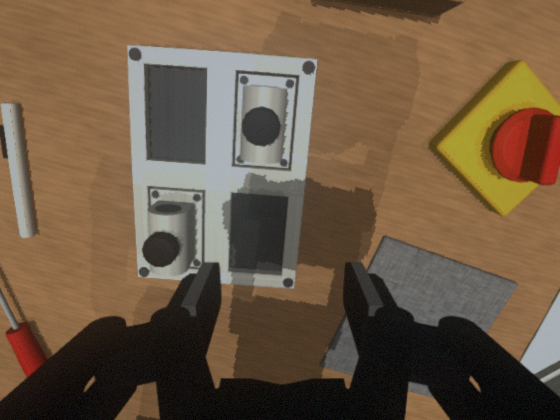

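View pics/t2c.png

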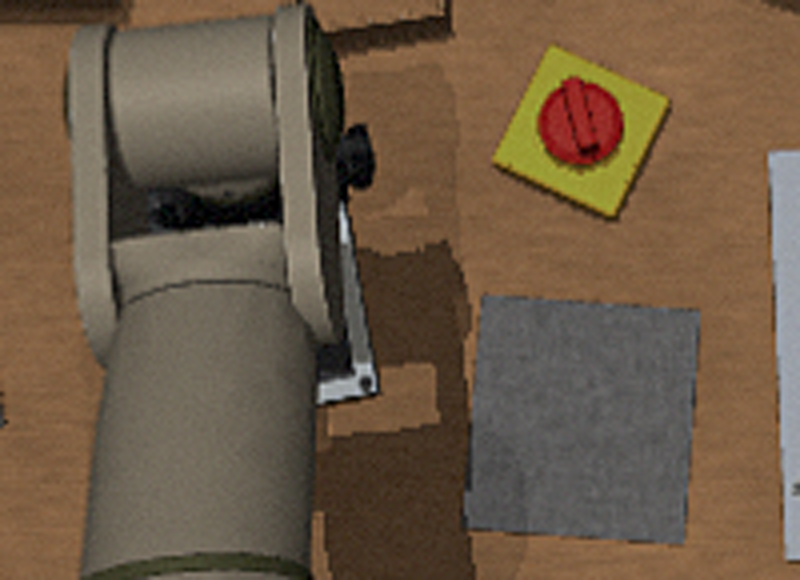

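```bash
python3 - <<'E'
from h import *
im=cv2.imread("pics/w2.png"); crop(im,110,30,330,300,2.6,'w2c')
E
```

```text
(no output)
```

View pics/w2c.png

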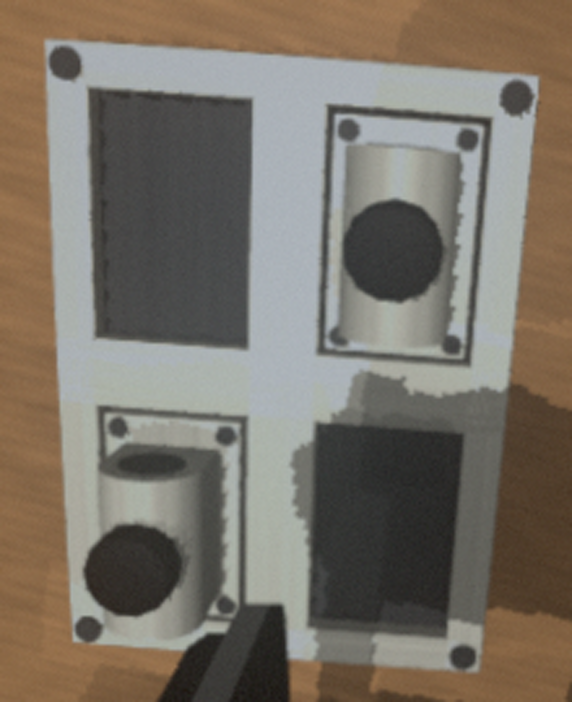

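```bash
cat > m2.py <<'E'
from h import *
ci=env.camera_info("wrist")
def c(pts,x0,y0,s): return (np.array(pts)+.5)/s-.5+np.array([x0,y0])
def quad(n,pts,z,ci=ci):
    P=toplane(ci,pts,z)*1000
    e=[P[(i+1)%4]-P[i] for i in range(4)]
    print(n,"ctr",np.round(P.mean(0),1),"sides",[round(float(np.linalg.norm(v)),1) for v in e],"angs",[round(float(np.degrees(np.arctan2(v[1],v[0]))),1) for v in e])
if __name__=="__main__":
  for n,p in [("nest",[(45,40),(539,76),(480,671),(73,642)]),("TL",[(90,88),(252,98),(247,349),(96,337)]),("TR",[(328,104),(491,118),(470,365),(318,352)]),("BR",[(316,422),(463,433),(447,637),(308,625)])]:
    quad(n,c(p,110,30,2.6),.02)
  quad("TRpads",c([(349,130),(467,140),(451,345),(338,336)],110,30,2.6),.02)
E
python3 m2.py
```

```text
nest ctr [552.3 237.7  20. ] sides [155.4, 210.9, 155.8, 211.4] angs [-78.9, -168.9, 101.3, 11.0]
TL ctr [596.2 285.   20. ] sides [51.7, 80.4, 51.8, 79.8] angs [-78.6, -169.1, 100.7, 10.8]
TR ctr [610.9 210.5  20. ] sides [51.7, 79.7, 51.9, 79.5] angs [-79.2, -168.8, 100.6, 11.0]
BR ctr [508.9 190.6  20. ] sides [51.3, 79.8, 52.4, 79.0] angs [-78.9, -168.5, 100.2, 10.8]
TRpads ctr [610.4 210.5  20. ] sides [37.7, 66.1, 38.3, 66.2] angs [-79.2, -168.8, 100.9, 10.6]
```

>>> play_rows(
  travel=[
    [2.5,1.5,0],
    [2.5,1.5,-1],
    [0,0,-2],
    [0,0,-3],
    [0,0,0],
    [0,0,0],
  ],
  rotation=[
    [0,0,-0.04],
    [0,-0.009,-0.04],
    [0,0,0],
    [0,0,0],
    [0,0,0],
    [0,0,0],
  ],
  claw=[5.5,5.5,5.5,5.5,5.5,5.5],
)

```text
time_s: 4.88
position: [0.6129, 0.2016, 0.1196]
tool_rot: [[0.001, 0.176, -0.984], [-0.001, -0.984, -0.176], [-1.0, 0.001, -0.0]]
ft_force: [0.9, 0.6, 1.6]
grip_width: 0.055
```

```bash
python3 -c "
from h import *
go(610.5,209.5,20,-79)
shot('wrist','w3')"
```

```text
t 4.88 pos mm [612.9 201.6 119.6] jawyaw -79.85 tilt [ 0.001 -0.001 -1.   ] F [0.9 0.6 1.6] w mm 55.0 q [ 8. 36. 68. -0. 76. 88.]
shift cm [-0.24  0.79 -9.96]
rotvec [0.001 0.001 0.015] dyaw deg 0.9 q6 would be either 88.0
```

View pics/w3.png

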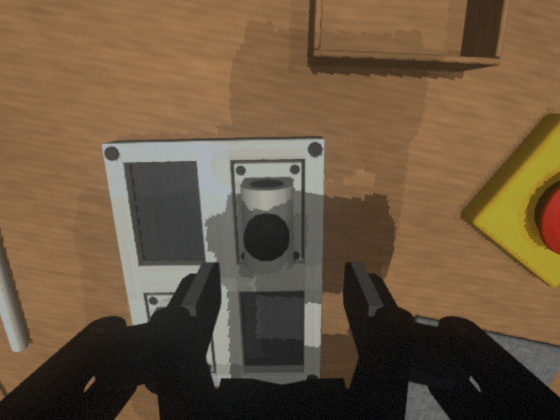

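>>> play_rows(
  travel=[
    [-0.1,0.4,0],
    [-0.1,0.4,0],
    [0,0,0],
    [0,0,-1.5],
    [0,0,-1.5],
    [0,0,-1.5],
    [0,0,0],
    [0,0,0],
  ],
  rotation=[
    [0,0,0.015],
    [0,0,0],
    [0,0,0],
    [0,0,0],
    [0,0,0],
    [0,0,0],
    [0,0,0],
    [0,0,0],
  ],
  claw=[5.5,5.5,5.5,5.5,5.5,5.5,5.5,5.5],
)

```text
time_s: 5.6
position: [0.6137, 0.21, 0.0836]
tool_rot: [[0.016, 0.192, -0.981], [0.001, -0.981, -0.192], [-1.0, 0.002, -0.015]]
ft_force: [-0.2, -0.3, -0.1]
grip_width: 0.0551
```

```bash
python3 -c "
from h import *
go(610.5,209.5,20,-79)
ci,im=shot('wrist','w4')
crop(im,150,80,410,300,3,'w4c')"
```

```text
t 5.6 pos mm [613.7 210.   83.6] jawyaw -78.93 tilt [ 0.016  0.001 -1.   ] F [-0.2 -0.3 -0.1] w mm 55.1 q [ 8. 38. 70. -0. 71. 87.]
shift cm [-0.32 -0.05 -6.36]
rotvec [-0.001  0.016 -0.001] dyaw deg -0.1 q6 would be either 87.0
```

View pics/w4c.png

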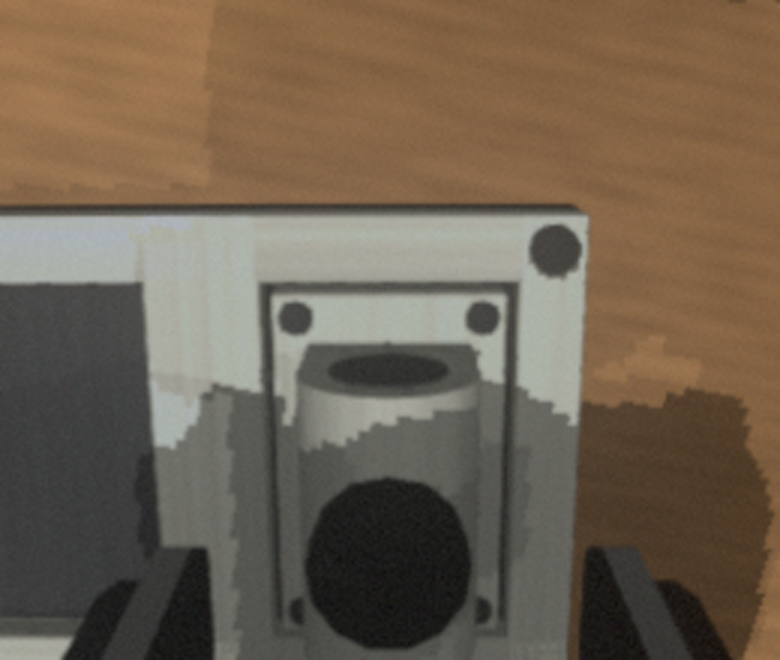

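```bash
python3 - <<'E'
from m2 import *
quad("holes",c([(295,318),(482,318),(480,611),(298,611)],150,80,3),.02,ci)
quad("base",c([(272,291),(506,291),(497,628),(281,628)],150,80,3),.02,ci)
E
```

```text
holes ctr [609.5 211.7  20. ] sides [38.0, 66.3, 40.4, 66.3] angs [-78.9, -168.0, 101.0, 10.0]
base ctr [610.2 211.8  20. ] sides [47.2, 76.2, 48.2, 76.2] angs [-78.9, -168.7, 101.0, 10.6]
```

>>> play_rows(
  travel=[
    [-0.35,0.1,0],
    [0,0,0],
    [0,0,-1.2],
    [0,0,-1.2],
    [0,0,-1.2],
    [0,0,-1.0],
    [0,0,-0.5],
    [0,0,0],
    [0,0,0],
  ],
  rotation=[
    [0,0.016,0],
    [0,0,0],
    [0,0,0],
    [0,0,0],
    [0,0,0],
    [0,0,0],
    [0,0.01,0],
    [0,0,0],
    [0,0,0],
  ],
  claw=[5.5,5.5,5.5,5.5,5.5,5.5,5.5,5.5,5.5],
)

```text
time_s: 6.4
position: [0.6113, 0.2116, 0.0328]
tool_rot: [[-0.006, 0.192, -0.981], [0.002, -0.981, -0.192], [-1.0, -0.003, 0.005]]
ft_force: [-0.6, 0.6, 0.1]
grip_width: 0.0546
```

```bash
python3 -c "
from h import *
go(610,211,20,-79)"
```

```text
t 6.4 pos mm [611.3 211.6  32.8] jawyaw -78.91 tilt [-0.006  0.002 -1.   ] F [-0.6  0.6  0.1] w mm 54.6 q [ 9. 42. 72.  0. 66. 87.]
shift cm [-0.13 -0.06 -1.28]
rotvec [-0.002 -0.006 -0.002] dyaw deg -0.1 q6 would be either 87.0
```

>>> play_rows(
  travel=[
    [-0.1,0,-0.6],
    [0,0,-0.5],
    [0,0,0],
    [0,0,0],
    [0,0,0],
    [0,0,0],
    [0,0,0],
    [0,0,0],
  ],
  rotation=[
    [0,0,0],
    [0,0,0],
    [0,0,0],
    [0,0,0],
    [0,0,0],
    [0,0,0],
    [0,0,0],
    [0,0,0],
  ],
  claw=[5.5,5.5,5.5,4.0,3.8,3.8,3.8,3.8],
  squeeze=60,
)

```text
time_s: 7.07
position: [0.6112, 0.2118, 0.0226]
tool_rot: [[-0.003, 0.192, -0.981], [0.002, -0.981, -0.192], [-1.0, -0.003, 0.002]]
ft_force: [0.0, 0.2, -0.1]
grip_width: 0.0381
```

```bash
python3 -c "
from h import *
go(610,211,20,-79)
shot('wrist','w5')"
```

```text
t 7.07 pos mm [611.2 211.8  22.6] jawyaw -78.91 tilt [-0.003  0.002 -1.   ] F [ 0.   0.2 -0.1] w mm 38.1 q [ 9. 43. 73.  0. 65. 87.]
shift cm [-0.12 -0.08 -0.26]
rotvec [-0.002 -0.003 -0.002] dyaw deg -0.1 q6 would be either 87.0
```

View pics/w5.png

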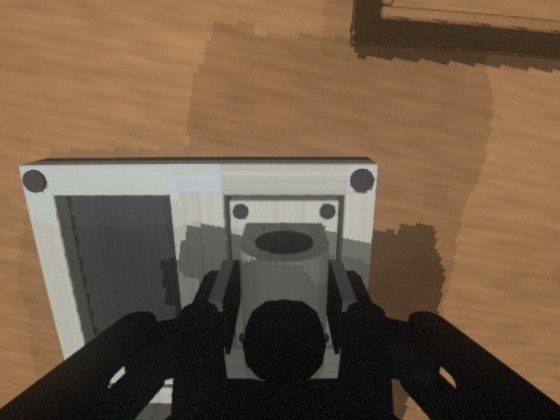

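>>> play_rows(
  travel=[
    [0,0,-0.2],
    [0,0,-0.15],
    [0,0,0],
    [0,0,0],
    [0,0,0],
    [0,0,0],
    [0,0,0],
    [0,0,0],
  ],
  rotation=[
    [0,0,0],
    [0,0,0],
    [0,0,0],
    [0,0,0],
    [0,0,0],
    [0,0,0],
    [0,0,0],
    [0,0,0],
  ],
  claw=[3.8,3.8,3.8,2.5,2.5,2.5,2.5,2.5],
  squeeze=60,
)

```text
time_s: 7.78
position: [0.6116, 0.2115, 0.0195]
tool_rot: [[-0.001, 0.192, -0.981], [0.002, -0.981, -0.192], [-1.0, -0.002, 0.001]]
ft_force: [0.7, -0.0, 0.9]
grip_width: 0.0331
```

>>> play_rows(
  travel=[
    [0,0,0.3],
    [0,0,0.8],
    [0,0,1.2],
    [0,0,1.5],
    [0,0,1.5],
    [0,0,1.5],
    [0,0,0],
    [0,0,0],
  ],
  rotation=[
    [0,0,0],
    [0,0,0],
    [0,0,0],
    [0,0,0],
    [0,0,0],
    [0,0,0],
    [0,0,0],
    [0,0,0],
  ],
  claw=[2.5,2.5,2.5,2.5,2.5,2.5,2.5,2.5],
  squeeze=90,
)

```text
time_s: 8.45
position: [0.6093, 0.2116, 0.0901]
tool_rot: [[-0.007, 0.192, -0.981], [0.002, -0.981, -0.192], [-1.0, -0.003, 0.007]]
ft_force: [-0.4, 0.2, -2.4]
grip_width: 0.0325
```

```bash
python3 -c "
from h import *
go(447,33,100,-94)
shot('wrist','w6')"
```

```text
t 8.45 pos mm [609.3 211.6  90.1] jawyaw -78.91 tilt [-0.007  0.002 -1.   ] F [-0.4  0.2 -2.4] w mm 32.5 q [ 9. 38. 69.  0. 73. 87.]
shift cm [-16.23 -17.86   0.99]
rotvec [-0.003 -0.007 -0.263] dyaw deg -15.1 q6 would be either 87.0
```

View pics/w6.png

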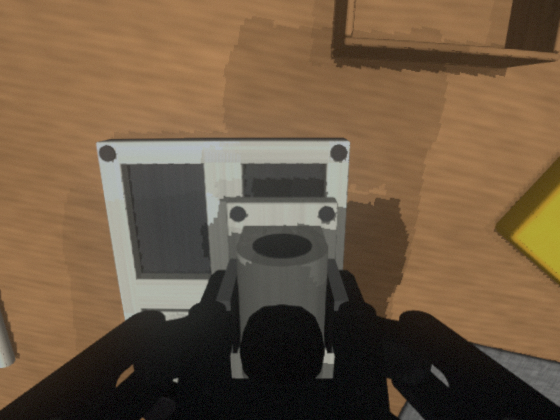

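```bash
cat >> h.py <<'E'
def held(h1,h2,dz=0.0005):
    """front hole pixels (left,right) of held bracket -> offset of bracket centre in tool frame: along camera-forward dir & jaw"""
    ci=env.camera_info("wrist"); s=env.observe(); p=s["position"]
    P=toplane(ci,[h1,h2],p[2]+dz)
    m=P.mean(0); v=P[1]-P[0]; n=np.array([-v[1],v[0],0])/np.linalg.norm(v[:2])
    cen=m-n*0.033
    d=(cen-p)*1000; a=np.array([v[0],v[1]])/np.linalg.norm(v[:2])
    print("sep",np.linalg.norm(v)*1000,"bracket centre",cen*1000,"offset fwd",d@n,"offset lateral",d[:2]@a,"xaxis ang",np.degrees(np.arctan2(n[1],n[0])))
E
python3 -c "
from h import *
held((237,213.5),(327,213.5))"
```

```text
sep 38.693425704348705 bracket centre [607.86830322 212.08549904  90.72697326] offset fwd -1.4870978755625663 offset lateral -0.7401031292462735 xaxis ang 11.181495131604152
```

>>> play_rows(
  travel=[
    [-1.5,-1.5,0.3],
    [-2.3,-2.6,0.3],
    [-2.6,-2.8,0.3],
    [-2.6,-2.8,0],
    [-2.6,-2.8,0],
    [-2.3,-2.6,0],
    [-1.5,-1.7,0],
    [-0.6,-0.6,0],
    [0,0,0],
    [0,0,0],
  ],
  rotation=[
    [0,0,-0.033],
    [0,0,-0.033],
    [0,0,-0.033],
    [0,0,-0.033],
    [0,0,-0.033],
    [0,0,-0.033],
    [0,0,-0.033],
    [0,0,-0.033],
    [0,0,0],
    [0,0,0],
  ],
  claw=[2.5,2.5,2.5,2.5,2.5,2.5,2.5,2.5,2.5,2.5],
)

```text
time_s: 9.33
position: [0.4376, 0.0338, 0.0913]
tool_rot: [[-0.017, -0.081, -0.997], [0.006, -0.997, 0.081], [-1.0, -0.005, 0.018]]
ft_force: [0.3, 0.3, -2.4]
grip_width: 0.0326
```

```bash
python3 -c "
from h import *
go(447,33,17,-94)
shot('wrist','w7')"
```

```text
t 9.33 pos mm [437.6  33.8  91.3] jawyaw -94.67 tilt [-0.017  0.006 -1.   ] F [ 0.3  0.3 -2.4] w mm 32.6 q [-11.  21. 103.   0.  57.  83.]
shift cm [ 0.94 -0.08 -7.43]
rotvec [-0.006 -0.017  0.012] dyaw deg 0.7 q6 would be either 83.0
```

View pics/w7.png

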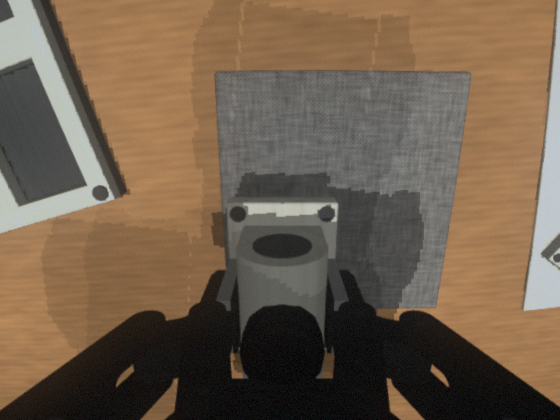

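```bash
python3 -c "
from h import *
print(toplane(env.camera_info('wrist'),[(216,72),(469,72),(436,307),(222,182)],.006)*1000)"
```

```text
[[534.47215794  68.44741683   6.        ]
 [522.99740132 -87.3915973    6.        ]
 [354.90438238 -76.21263251   6.        ]
 [465.28885722  73.81305599   6.        ]]
```

>>> play_rows(
  travel=[
    [0.7,0.1,0],
    [0.2,0,-1],
    [0,0,-1.5],
    [0,0,-1.5],
    [0,0,-1.5],
    [0,0,-0.8],
    [0,0,0],
    [0,0,0],
  ],
  rotation=[
    [-0.006,-0.017,0.012],
    [0,0,0],
    [0,0,0],
    [0,0,0],
    [0,0,0],
    [0,0,0],
    [0,0,0],
    [0,0,0],
  ],
  claw=[2.5,2.5,2.5,2.5,2.5,2.5,2.5,2.5],
)

```text
time_s: 10.05
position: [0.4579, 0.0414, 0.025]
tool_rot: [[0.015, -0.05, -0.999], [-0.002, -0.999, 0.05], [-1.0, 0.001, -0.015]]
ft_force: [-0.4, 1.1, -1.1]
grip_width: 0.0326
```

```bash
python3 -c "
from h import *
go(447,35,15.5,-94)"
```

```text
t 10.05 pos mm [457.9  41.4  25. ] jawyaw -92.86 tilt [ 0.015 -0.002 -1.   ] F [-0.4  1.1 -1.1] w mm 32.6 q [-10.  29. 105.   0.  45.  83.]
shift cm [-1.09 -0.64 -0.95]
rotvec [ 0.002  0.015 -0.02 ] dyaw deg -1.1 q6 would be either 83.0
```

>>> play_rows(
  travel=[
    [-0.6,-0.4,0],
    [0,0,0],
    [0,0,-0.3],
    [0,0,-0.3],
    [0,0,0],
    [0,0,0],
  ],
  rotation=[
    [0.002,0.015,-0.02],
    [0,0,0],
    [0,0,0],
    [0,0,0],
    [0,0,0],
    [0,0,0],
  ],
  claw=[2.5,2.5,2.5,2.5,2.5,2.5],
)

```text
time_s: 10.55
position: [0.4539, 0.0377, 0.0203]
tool_rot: [[0.004, -0.069, -0.998], [-0.001, -0.998, 0.069], [-1.0, 0.001, -0.004]]
ft_force: [-0.9, 0.2, -2.9]
grip_width: 0.0328
```

```bash
python3 -c "
from h import *
go(447,35,15.5,-94)"
```

```text
t 10.55 pos mm [453.9  37.7  20.3] jawyaw -93.97 tilt [ 0.004 -0.001 -1.   ] F [-0.9  0.2 -2.9] w mm 32.8 q [-10.  29. 106.  -0.  45.  84.]
shift cm [-0.69 -0.27 -0.48]
rotvec [ 0.001  0.004 -0.001] dyaw deg -0.0 q6 would be either 84.0
```

>>> play_rows(
  travel=[
    [-0.3,-0.3,0],
    [0,0,-0.2],
    [0,0,-0.2],
    [0,0,-0.15],
    [0,0,0],
    [0,0,0],
  ],
  rotation=[
    [0,0,0],
    [0,0,0],
    [0,0,0],
    [0,0,0],
    [0,0,0],
    [0,0,0],
  ],
  claw=[2.5,2.5,2.5,2.5,2.5,2.5],
)

```text
time_s: 11.05
position: [0.4508, 0.0343, 0.0158]
tool_rot: [[0.006, -0.07, -0.998], [-0.001, -0.998, 0.07], [-1.0, 0.001, -0.006]]
ft_force: [-0.1, 0.3, -2.0]
grip_width: 0.0323
```

>>> play_rows(
  travel=[
    [0,0,-0.12],
    [0,0,-0.1],
    [0,0,0],
    [0,0,0],
  ],
  rotation=[
    [0,0.006,0],
    [0,0,0],
    [0,0,0],
    [0,0,0],
  ],
  claw=[2.5,2.5,2.5,2.5],
)

```text
time_s: 11.38
position: [0.451, 0.0342, 0.0159]
tool_rot: [[0.001, -0.07, -0.998], [-0.001, -0.998, 0.07], [-1.0, 0.001, -0.001]]
ft_force: [-0.1, 0.2, -2.7]
grip_width: 0.0325
```

>>> play_rows(
  travel=[
    [0,0,-0.3],
    [0,0,0],
    [0,0,0],
  ],
  rotation=[
    [0,0,0],
    [0,0,0],
    [0,0,0],
  ],
  claw=[2.5,2.5,2.5],
)

```text
time_s: 11.63
position: [0.4516, 0.0341, 0.0167]
tool_rot: [[0.005, -0.069, -0.998], [-0.002, -0.998, 0.069], [-1.0, 0.002, -0.005]]
ft_force: [-0.7, 0.2, -2.1]
grip_width: 0.0328
```

>>> play_rows(
  travel=[
    [0,0,-0.3],
    [0,0,-0.3],
    [0,0,-0.2],
  ],
  rotation=[
    [0,0,0],
    [0,0,0],
    [0,0,0],
  ],
  claw=[2.5,2.5,2.5],
)

```text
time_s: 11.88
position: [0.4521, 0.0341, 0.0155]
tool_rot: [[0.009, -0.069, -0.998], [-0.003, -0.998, 0.069], [-1.0, 0.003, -0.009]]
ft_force: [-6.1, -0.3, 26.3]
grip_width: 0.0323
```

```bash
python3 -c "
from h import *
go(447,35,15.5,-94)
shot('wrist','w8');st()"
```

```text
t 11.88 pos mm [452.1  34.1  15.5] jawyaw -93.96 tilt [ 0.009 -0.003 -1.   ] F [-6.1 -0.3 26.3] w mm 32.3 q [-11.  30. 106.  -0.  44.  83.]
shift cm [-0.51  0.09 -0.  ]
rotvec [ 0.003  0.009 -0.001] dyaw deg -0.0 q6 would be either 83.0
t 11.93 pos mm [452.1  34.1  15.5] jawyaw -93.96 tilt [ 0.009 -0.003 -1.   ] F [-8.9 -1.  45.4] w mm 32.6 q [-11.  30. 106.  -0.  43.  83.]
```

View pics/w8.png

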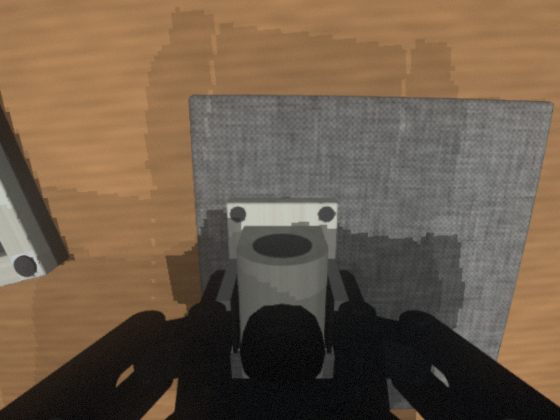

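>>> play_rows(
  travel=[
    [0,0,0],
    [0,0,0],
    [0,0,0],
    [0,0,0],
    [0,0,0.8],
    [0,0,1.5],
    [0,0,3],
    [0,0,3.5],
    [0,0,2],
    [0,0,0],
  ],
  rotation=[
    [0,0,0],
    [0,0,0],
    [0,0,0],
    [0,0,0],
    [0,0,0],
    [0,0,0],
    [0,0,0],
    [0,0,0],
    [0,0,0],
    [0,0,0],
  ],
  claw=[4.5,5.5,5.5,5.5,5.5,5.5,5.5,5.5,5.5,5.5],
)

```text
time_s: 12.77
position: [0.4507, 0.0342, 0.127]
tool_rot: [[0.002, -0.069, -0.998], [-0.002, -0.998, 0.069], [-1.0, 0.002, -0.002]]
ft_force: [-0.8, 0.4, 0.4]
grip_width: 0.0549
```

```bash
python3 -c "
from h import *
go(495,264,90,-79)
shot('wrist','w9')"
```

```text
t 12.77 pos mm [450.7  34.2 127. ] jawyaw -93.98 tilt [ 0.002 -0.002 -1.   ] F [-0.8  0.4  0.4] w mm 54.9 q [-11.  19.  99.  -0.  62.  83.]
shift cm [ 4.43 22.98 -3.7 ]
rotvec [0.002 0.003 0.261] dyaw deg 15.0 q6 would be either 83.0
```

View pics/w9.png

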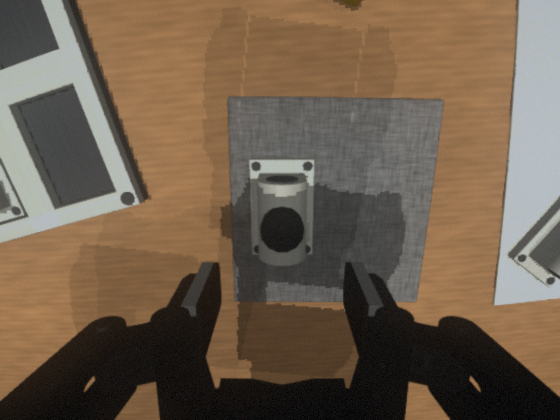

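>>> play_rows(
  travel=[
    [0.3,1.5,0],
    [0.5,2.5,0],
    [0.5,3,0],
    [0.5,3,0],
    [0.5,3,0],
    [0.5,3,0],
    [0.5,3,0],
    [0.5,2,0],
    [0.3,1,0],
    [0,0.3,0],
    [0,0,0],
    [0,0,0],
  ],
  rotation=[
    [0,0,0.03],
    [0,0,0.03],
    [0,0,0.03],
    [0,0,0.03],
    [0,0,0.03],
    [0,0,0.03],
    [0,0,0.03],
    [0,0,0.03],
    [0,0,0.02],
    [0,0,0],
    [0,0,0],
    [0,0,0],
  ],
  claw=[5.5,5.5,5.5,5.5,5.5,5.5,5.5,5.5,5.5,5.5,5.5,5.5],
)

```text
time_s: 13.82
position: [0.4861, 0.2651, 0.111]
tool_rot: [[-0.021, 0.197, -0.98], [-0.008, -0.98, -0.197], [-1.0, 0.004, 0.023]]
ft_force: [-1.4, 0.3, -0.1]
grip_width: 0.0553
```

```bash
python3 -c "
from h import *
go(494,265,85,-79)
ci,im=shot('wrist','w10')
crop(im,150,60,410,300,3,'w10c')"
```

```text
t 13.82 pos mm [486.1 265.1 111. ] jawyaw -78.65 tilt [-0.021 -0.008 -1.   ] F [-1.4  0.3 -0.1] w mm 55.3 q [16. 29. 83. -0. 69. 95.]
shift cm [ 0.79 -0.01 -2.6 ]
rotvec [ 0.008 -0.021 -0.006] dyaw deg -0.3 q6 would be either 95.0
```

View pics/w10c.png

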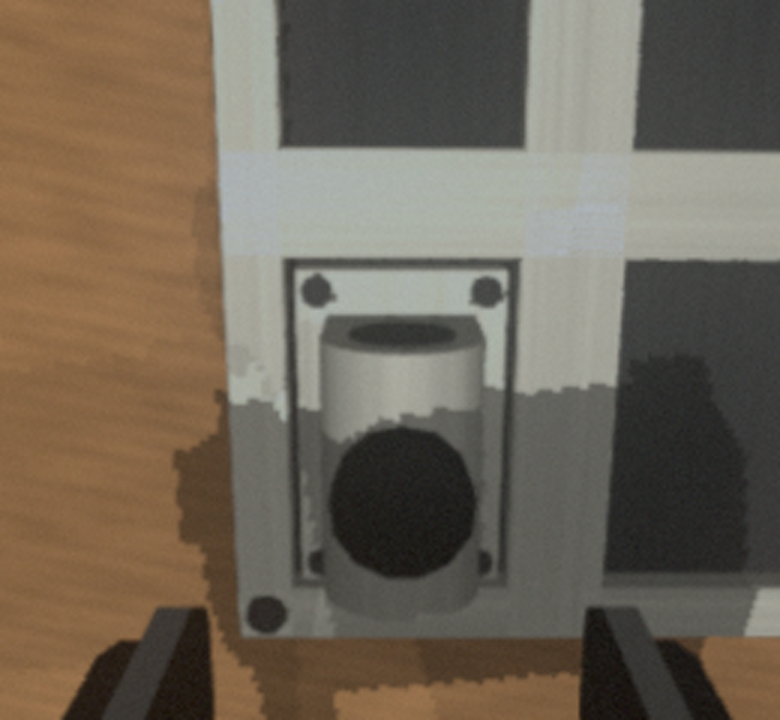

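```bash
python3 - <<'E'
from m2 import *
quad("base",c([(295,267),(510,267),(502,580),(302,580)],150,60,3),.02,ci)
quad("pocket",c([(287,261),(520,261),(507,585),(295,585)],150,60,3),.02,ci)
E
```

```text
base ctr [493.4 265.5  20. ] sides [47.7, 76.5, 49.0, 76.5] angs [-78.7, -168.2, 101.2, 10.8]
pocket ctr [493.3 265.5  20. ] sides [51.6, 79.2, 52.1, 79.2] angs [-78.7, -168.8, 101.2, 10.8]
```

>>> play_rows(
  travel=[
    [0.6,0,0],
    [0.1,0,0],
    [0,0,-1.2],
    [0,0,-1.5],
    [0,0,-1.5],
    [0,0,-1.5],
    [0,0,-1.0],
    [0,0,0],
    [0,0,0],
  ],
  rotation=[
    [0.008,-0.021,-0.006],
    [0,0,0],
    [0,0,0],
    [0,0.005,0],
    [0,0.005,0],
    [0,0.005,0],
    [0,0,0],
    [0,0,0],
    [0,0,0],
  ],
  claw=[5.5,5.5,5.5,5.5,5.5,5.5,5.5,5.5,5.5],
)

```text
time_s: 14.62
position: [0.4964, 0.2577, 0.0442]
tool_rot: [[-0.007, 0.178, -0.984], [0.002, -0.984, -0.178], [-1.0, -0.003, 0.007]]
ft_force: [0.8, 0.4, -0.1]
grip_width: 0.055
```

```bash
python3 -c "
from h import *
go(493.4,265.3,22,-79)"
```

```text
t 14.62 pos mm [496.4 257.7  44.2] jawyaw -79.77 tilt [-0.007  0.002 -1.   ] F [ 0.8  0.4 -0.1] w mm 55.0 q [15. 34. 87.  0. 59. 95.]
shift cm [-0.3   0.76 -2.22]
rotvec [-0.002 -0.007  0.013] dyaw deg 0.8 q6 would be either 95.0
```

>>> play_rows(
  travel=[
    [-0.2,0.6,0],
    [0,0,0],
    [0,0,0],
  ],
  rotation=[
    [0,0,0.013],
    [0,0,0],
    [0,0,0],
  ],
  claw=[5.5,5.5,5.5],
)

```text
time_s: 14.87
position: [0.4953, 0.2638, 0.0461]
tool_rot: [[-0.005, 0.19, -0.982], [0.002, -0.982, -0.19], [-1.0, -0.003, 0.004]]
ft_force: [-0.1, 1.2, 0.5]
grip_width: 0.0552
```

```bash
python3 -c "
from h import *
go(493.4,265.3,19.5,-79)"
```

```text
t 14.87 pos mm [495.3 263.8  46.1] jawyaw -79.04 tilt [-0.005  0.002 -1.   ] F [-0.1  1.2  0.5] w mm 55.2 q [16. 34. 87.  0. 59. 95.]
shift cm [-0.19  0.15 -2.66]
rotvec [-0.002 -0.005  0.001] dyaw deg 0.0 q6 would be either 95.0
```

>>> play_rows(
  travel=[
    [-0.2,0.15,0],
    [0,0,-0.7],
    [0,0,-0.8],
    [0,0,-0.5],
    [0,0,0],
    [0,0,0],
  ],
  rotation=[
    [0,0,0],
    [0,0,0],
    [0,0,0],
    [0,0,0],
    [0,0,0],
    [0,0,0],
  ],
  claw=[5.5,5.5,5.5,5,4.5,4],
)

```text
time_s: 15.37
position: [0.4932, 0.2659, 0.0252]
tool_rot: [[-0.002, 0.191, -0.982], [0.003, -0.982, -0.191], [-1.0, -0.003, 0.002]]
ft_force: [-0.1, -0.1, -0.2]
grip_width: 0.0406
```

```bash
python3 -c "
from h import *
go(493.4,265.3,19.5,-79)"
```

```text
t 15.37 pos mm [493.2 265.9  25.2] jawyaw -78.99 tilt [-0.002  0.003 -1.   ] F [-0.1 -0.1 -0.2] w mm 40.6 q [16. 36. 88.  0. 56. 95.]
shift cm [ 0.02 -0.06 -0.57]
rotvec [-0.003 -0.002 -0.   ] dyaw deg -0.0 q6 would be either 95.0
```

>>> play_rows(
  travel=[
    [0,0,-0.3],
    [0,0,-0.3],
    [0,0,0],
    [0,0,0],
    [0,0,0],
    [0,0,0],
    [0,0,0],
    [0,0,0],
  ],
  rotation=[
    [0,0,0],
    [0,0,0],
    [0,0,0],
    [0,0,0],
    [0,0,0],
    [0,0,0],
    [0,0,0],
    [0,0,0],
  ],
  claw=[4,4,3.8,2.5,2.5,2.5,2.5,2.5],
  squeeze=90,
)

```text
time_s: 16.03
position: [0.4941, 0.2653, 0.0195]
tool_rot: [[-0.0, 0.191, -0.982], [0.002, -0.982, -0.191], [-1.0, -0.002, -0.0]]
ft_force: [-0.1, -1.1, 1.1]
grip_width: 0.0325
```

>>> play_rows(
  travel=[
    [0,0,0.3],
    [0,0,0.8],
    [0,0,1.5],
    [0,0,2],
    [0,0,2],
    [0,0,2],
    [0,0,1.8],
    [0,0,0],
    [0,0,0],
  ],
  rotation=[
    [0,0,0],
    [0,0,0],
    [0,0,0],
    [0,0,0],
    [0,0,0],
    [0,0,0],
    [0,0,0],
    [0,0,0],
    [0,0,0],
  ],
  claw=[2.5,2.5,2.5,2.5,2.5,2.5,2.5,2.5,2.5],
)

```text
time_s: 16.78
position: [0.4913, 0.2649, 0.1284]
tool_rot: [[-0.007, 0.191, -0.982], [0.001, -0.982, -0.191], [-1.0, -0.003, 0.006]]
ft_force: [-0.6, 0.4, -2.9]
grip_width: 0.0328
```

```bash
python3 -c "
from h import *
go(446,-44,120,-94)
"
```

```text
t 16.78 pos mm [491.3 264.9 128.4] jawyaw -78.99 tilt [-0.007  0.001 -1.   ] F [-0.6  0.4 -2.9] w mm 32.8 q [16. 28. 82.  0. 70. 95.]
shift cm [ -4.53 -30.89  -0.84]
rotvec [-0.002 -0.006 -0.262] dyaw deg -15.0 q6 would be either 95.0
```

>>> play_rows(
  travel=[
    [-0.2,-1.5,0.2],
    [-0.4,-2.5,0.2],
    [-0.4,-3,0.2],
    [-0.4,-3,0.2],
    [-0.4,-3,0.2],
    [-0.4,-3,0.2],
    [-0.4,-3,0.2],
    [-0.4,-3,0.2],
    [-0.4,-3,0.2],
    [-0.4,-3,0.1],
    [-0.4,-2,0],
    [-0.2,-1,0],
  ],
  rotation=[
    [0,0,-0.022],
    [0,0,-0.022],
    [0,0,-0.022],
    [0,0,-0.022],
    [0,0,-0.022],
    [0,0,-0.022],
    [0,0,-0.022],
    [0,0,-0.022],
    [0,0,-0.022],
    [0,0,-0.022],
    [0,0,-0.022],
    [0,0,-0.02],
  ],
  claw=[2.5,2.5,2.5,2.5,2.5,2.5,2.5,2.5,2.5,2.5,2.5,2.5],
)

```text
time_s: 17.78
position: [0.4369, -0.0551, 0.1351]
tool_rot: [[-0.026, -0.076, -0.997], [0.008, -0.997, 0.076], [-1.0, -0.006, 0.026]]
ft_force: [0.6, -0.2, -2.4]
grip_width: 0.0328
```

>>> play_rows(
  travel=[
    [0,0,0],
    [0,0,0],
    [0,0,0],
  ],
  rotation=[
    [0,0,0],
    [0,0,0],
    [0,0,0],
  ],
  claw=[2.5,2.5,2.5],
)

```text
time_s: 18.03
position: [0.4354, -0.0564, 0.1328]
tool_rot: [[-0.03, -0.08, -0.996], [0.01, -0.997, 0.08], [-1.0, -0.008, 0.031]]
ft_force: [0.2, 0.9, -2.3]
grip_width: 0.0325
```

```bash
python3 -c "
from h import *
go(446,-44,60,-94)
shot('wrist','w11')
"
```

```text
t 18.03 pos mm [435.4 -56.4 132.8] jawyaw -94.61 tilt [-0.03  0.01 -1.  ] F [ 0.2  0.9 -2.3] w mm 32.5 q [-23.  18.  99.  -0.  65.  72.]
shift cm [ 1.06  1.24 -7.28]
rotvec [-0.01  -0.03   0.011] dyaw deg 0.6 q6 would be either 72.0
```

View pics/w11.png

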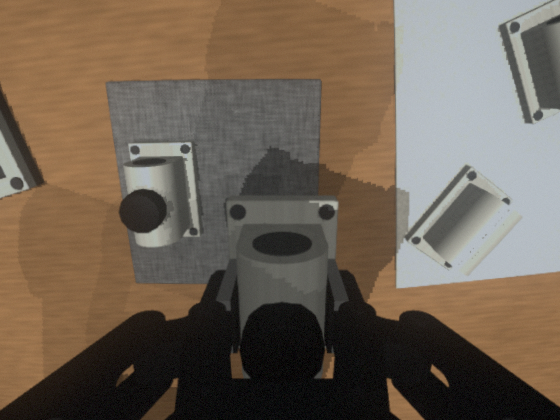

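>>> play_rows(
  travel=[
    [0,0.5,0],
    [0,0.3,0],
    [0,0,0],
    [0,0,0],
  ],
  rotation=[
    [-0.01,-0.03,0.011],
    [0,0,0],
    [0,0,0],
    [0,0,0],
  ],
  claw=[2.5,2.5,2.5,2.5],
)

```text
time_s: 18.42
position: [0.4355, -0.0449, 0.1321]
tool_rot: [[-0.001, -0.063, -0.998], [0.001, -0.998, 0.063], [-1.0, -0.001, 0.002]]
ft_force: [-0.4, 0.4, -2.5]
grip_width: 0.0323
```

```bash
python3 -c "
from h import *
go(446,-44,60,-94)
"
```

```text
t 18.42 pos mm [435.5 -44.9 132.1] jawyaw -93.63 tilt [-0.001  0.001 -1.   ] F [-0.4  0.4 -2.5] w mm 32.3 q [-21.  17. 100.   0.  63.  72.]
shift cm [ 1.05  0.09 -7.21]
rotvec [-0.001 -0.001 -0.006] dyaw deg -0.4 q6 would be either 72.0
```

>>> play_rows(
  travel=[
    [0.5,0,-1],
    [0,0,-2],
    [0,0,-2.5],
    [0,0,-2],
    [0,0,-1],
    [0,0,0],
    [0,0,0],
  ],
  rotation=[
    [0,0,0],
    [0,0,0],
    [0,0.005,0],
    [0,0.005,0],
    [0,0.005,0],
    [0,0,0],
    [0,0,0],
  ],
  claw=[2.5,2.5,2.5,2.5,2.5,2.5,2.5],
)

```text
time_s: 19.0
position: [0.4439, -0.0447, 0.041]
tool_rot: [[-0.015, -0.062, -0.998], [0.0, -0.998, 0.062], [-1.0, 0.0, 0.015]]
ft_force: [0.3, -0.2, -1.9]
grip_width: 0.0326
```

```bash
python3 -c "
from h import *
go(446,-44,16,-94)
"
```

```text
t 19.0 pos mm [443.9 -44.7  41. ] jawyaw -93.54 tilt [-0.015  0.    -1.   ] F [ 0.3 -0.2 -1.9] w mm 32.6 q [-21.  27. 105.  -0.  49.  73.]
shift cm [ 0.21  0.07 -2.5 ]
rotvec [-0.001 -0.015 -0.008] dyaw deg -0.5 q6 would be either 73.0
```

>>> play_rows(
  travel=[
    [0,0,-0.5],
    [0,0,-0.8],
    [0,0,-0.8],
    [0,0,-0.2],
    [0,0,0],
    [0,0,0],
  ],
  rotation=[
    [0,-0.015,-0.008],
    [0,0,0],
    [0,0,0],
    [0,0,0],
    [0,0,0],
    [0,0,0],
  ],
  claw=[2.5,2.5,2.5,2.5,2.5,2.5],
)

```text
time_s: 19.5
position: [0.4462, -0.0453, 0.0177]
tool_rot: [[0.004, -0.069, -0.998], [-0.001, -0.998, 0.069], [-1.0, 0.001, -0.004]]
ft_force: [-1.1, -1.1, -2.5]
grip_width: 0.0325
```

```bash
python3 -c "
from h import *
go(446,-44,16,-94)
"
```

```text
t 19.5 pos mm [446.2 -45.3  17.7] jawyaw -93.97 tilt [ 0.004 -0.001 -1.   ] F [-1.1 -1.1 -2.5] w mm 32.5 q [-21.  29. 107.   0.  44.  73.]
shift cm [-0.02  0.13 -0.17]
rotvec [ 0.001  0.004 -0.   ] dyaw deg -0.0 q6 would be either 73.0
```

>>> play_rows(
  travel=[
    [0,0,-0.25],
    [0,0,0],
  ],
  rotation=[
    [0,0,0],
    [0,0,0],
  ],
  claw=[2.5,2.5],
)

```text
time_s: 19.67
position: [0.4467, -0.0455, 0.0158]
tool_rot: [[0.005, -0.069, -0.998], [-0.002, -0.998, 0.069], [-1.0, 0.001, -0.005]]
ft_force: [-0.7, -0.7, -2.5]
grip_width: 0.0325
```

>>> play_rows(
  travel=[
    [0,0,-0.2],
    [0,0,0],
    [0,0,0],
    [0,0,0],
    [0,0,0],
    [0,0,0.8],
    [0,0,1.5],
    [0,0,3],
    [0,0,3.5],
    [0,0,3],
    [0,0,0],
    [0,0,0],
  ],
  rotation=[
    [0,0,0],
    [0,0,0],
    [0,0,0],
    [0,0,0],
    [0,0,0],
    [0,0,0],
    [0,0,0],
    [0,0,0],
    [0,0,0],
    [0,0,0],
    [0,0,0],
    [0,0,0],
  ],
  claw=[2.5,3,4.5,5.5,5.5,5.5,5.5,5.5,5.5,5.5,5.5,5.5],
)

```text
time_s: 20.67
position: [0.4467, -0.0455, 0.1422]
tool_rot: [[0.008, -0.069, -0.998], [-0.003, -0.998, 0.069], [-1.0, 0.002, -0.008]]
ft_force: [-0.1, 0.7, 0.1]
grip_width: 0.0547
```

```bash
python3 -c "
from h import *
st()
shot('wrist','w12')
"
```

```text
t 20.67 pos mm [446.7 -45.5 142.2] jawyaw -93.96 tilt [ 0.008 -0.003 -1.   ] F [-0.1  0.7  0.1] w mm 54.7 q [-21.  17.  98.   0.  64.  73.]
```

View pics/w12.png

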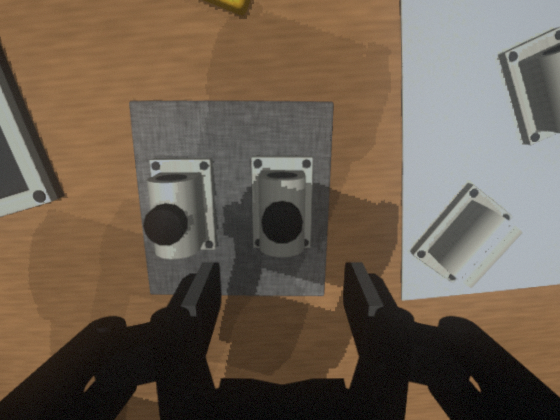

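>>> play_rows(
  travel=[
    [-0.4,-1.5,0],
    [-0.5,-2.3,0],
    [-0.5,-2.3,0],
    [-0.5,-2.3,0],
    [-0.5,-2.3,0],
    [-0.5,-2.0,0],
    [-0.4,-1,0],
    [0,0,0],
    [0,0,0],
    [0,0,0],
  ],
  rotation=[
    [0,0,-0.09],
    [0,0,-0.09],
    [0,0,-0.09],
    [0,0,-0.09],
    [0,0,-0.09],
    [0,0,-0.09],
    [0,0,-0.08],
    [0,0,0],
    [0,0,0],
    [0,0,0],
  ],
  claw=[5.5,5.5,5.5,5.5,5.5,5.5,5.5,5.5,5.5,5.5],
)

```text
time_s: 21.55
position: [0.408, -0.1851, 0.1324]
tool_rot: [[-0.009, -0.654, -0.756], [0.007, -0.756, 0.654], [-1.0, 0.001, 0.011]]
ft_force: [-0.4, 0.3, -0.1]
grip_width: 0.055
```

```bash
python3 -c "
from h import *
st()
ci,im=shot('wrist','w13')
crop(im,130,80,430,300,2.6,'w13c')
"
```

```text
t 21.55 pos mm [ 408.  -185.1  132.4] jawyaw -130.85 tilt [-0.009  0.007 -1.   ] F [-0.4  0.3 -0.1] w mm 55.0 q [-40.  18.  99.  -0.  64.  91.]
```

View pics/w13c.png

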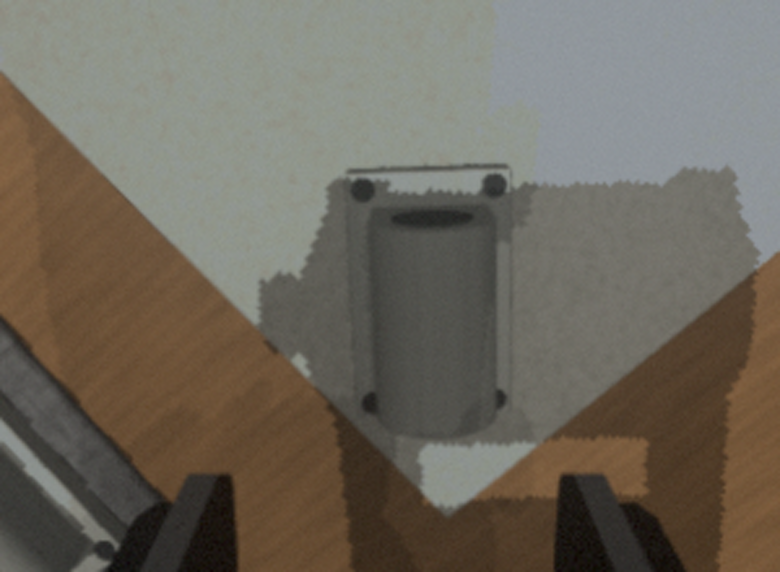

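```bash
python3 - <<'E'
from m2 import *
quad("holes",c([(362,189),(493,185),(502,400),(371,403)],130,80,2.6),.013,ci)
go(406.5,-199,80,-129.5)
E
```

```text
holes ctr [ 406.3 -195.7   13. ] sides [37.8, 66.9, 40.7, 66.5] angs [-129.0, 143.5, 50.6, -39.1]
t 21.6 pos mm [ 408.  -184.9  132.4] jawyaw -130.82 tilt [-0.009  0.007 -1.   ] F [-0.5  0.3  0. ] w mm 55.0 q [-40.  18.  99.  -0.  64.  91.]
shift cm [-0.15 -1.41 -5.24]
rotvec [-0.007 -0.009  0.023] dyaw deg 1.3 q6 would be either 91.0
```

>>> play_rows(
  travel=[
    [0,-0.6,0],
    [0,-0.3,-0.5],
    [0,0,-1.5],
    [0,0,-2],
    [0,0,-2],
    [0,0,-1.5],
    [0,0,0],
    [0,0,0],
  ],
  rotation=[
    [-0.007,-0.009,0.028],
    [0,0,0],
    [0,0,0],
    [0,0,0],
    [0,0,0],
    [0,0,0],
    [0,0,0],
    [0,0,0],
  ],
  claw=[5.5,5.5,5.5,5.5,5.5,5.5,5.5,5.5],
)

```text
time_s: 22.27
position: [0.4095, -0.1886, 0.0533]
tool_rot: [[0.0, -0.621, -0.784], [0.001, -0.784, 0.621], [-1.0, -0.0, 0.0]]
ft_force: [0.5, -0.6, 0.9]
grip_width: 0.0548
```

```bash
python3 -c "
from h import *
go(406.3,-196,12.5,-129)
"
```

```text
t 22.27 pos mm [ 409.5 -188.6   53.3] jawyaw -128.41 tilt [ 0.     0.001 -1.   ] F [ 0.5 -0.6  0.9] w mm 54.8 q [-40.  26. 104.   0.  50.  89.]
shift cm [-0.32 -0.74 -4.08]
rotvec [-0.001  0.    -0.01 ] dyaw deg -0.6 q6 would be either 89.0
```

>>> play_rows(
  travel=[
    [-0.3,-0.7,0],
    [0,0,0],
    [0,0,-1],
    [0,0,-1.3],
    [0,0,-0.8],
    [0,0,0],
    [0,0,0],
  ],
  rotation=[
    [0,0,-0.01],
    [0,0,0],
    [0,0,0],
    [0,0,0],
    [0,0,0],
    [0,0,0],
    [0,0,0],
  ],
  claw=[5.5,5.5,5.5,5.5,5.5,5,4.5],
)

```text
time_s: 22.85
position: [0.4085, -0.1981, 0.026]
tool_rot: [[0.007, -0.629, -0.777], [-0.006, -0.777, 0.629], [-1.0, -0.0, -0.009]]
ft_force: [-0.8, -0.9, -0.2]
grip_width: 0.0452
```

```bash
python3 -c "
from h import *
go(406.3,-196,12.5,-129)
"
```

```text
t 22.85 pos mm [ 408.5 -198.1   26. ] jawyaw -129.0 tilt [ 0.007 -0.006 -1.   ] F [-0.8 -0.9 -0.2] w mm 45.2 q [-41.  29. 106.   0.  45.  88.]
shift cm [-0.22  0.21 -1.35]
rotvec [0.006 0.007 0.   ] dyaw deg 0.0 q6 would be either 88.0
```

>>> play_rows(
  travel=[
    [-0.2,0.2,0],
    [0,0,-0.6],
    [0,0,-0.6],
    [0,0,-0.2],
    [0,0,0],
    [0,0,0],
  ],
  rotation=[
    [0.006,0.007,0],
    [0,0,0],
    [0,0,0],
    [0,0,0],
    [0,0,0],
    [0,0,0],
  ],
  claw=[4.5,4.5,4.5,4,3.8,3.8],
)

```text
time_s: 23.35
position: [0.407, -0.1965, 0.0124]
tool_rot: [[0.002, -0.629, -0.777], [-0.001, -0.777, 0.629], [-1.0, -0.0, -0.002]]
ft_force: [0.1, 0.4, 0.4]
grip_width: 0.0383
```

```bash
python3 -c "
from h import *
go(406.3,-196,12.5,-129)
shot('wrist','w14')
"
```

```text
t 23.35 pos mm [ 407.  -196.5   12.4] jawyaw -129.0 tilt [ 0.002 -0.001 -1.   ] F [0.1 0.4 0.4] w mm 38.3 q [-41.  30. 106.   0.  43.  88.]
shift cm [-0.07  0.05  0.01]
rotvec [0.001 0.002 0.   ] dyaw deg 0.0 q6 would be either 88.0
```

View pics/w14.png

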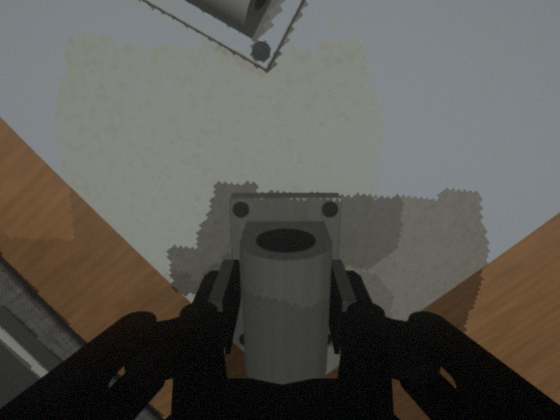

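Well placed. Grip and lift.

>>> play_rows(
  travel=[
    [0,0,0],
    [0,0,0],
    [0,0,0],
    [0,0,0],
    [0,0,0.4],
    [0,0,1],
    [0,0,2],
    [0,0,2.5],
    [0,0,2.5],
    [0,0,2],
    [0,0,0],
    [0,0,0],
  ],
  rotation=[
    [0,0,0],
    [0,0,0],
    [0,0,0],
    [0,0,0],
    [0,0,0],
    [0,0,0],
    [0,0,0],
    [0,0,0],
    [0,0,0],
    [0,0,0],
    [0,0,0],
    [0,0,0],
  ],
  claw=[2.5,2.5,2.5,2.5,2.5,2.5,2.5,2.5,2.5,2.5,2.5,2.5],
)

```text
time_s: 24.4
position: [0.4051, -0.1948, 0.1215]
tool_rot: [[-0.002, -0.629, -0.777], [0.002, -0.777, 0.629], [-1.0, -0.001, 0.003]]
ft_force: [0.3, 0.2, -1.7]
grip_width: 0.0326
```

```bash
python3 -c "
from h import *
go(509,190,130,-79)
ci,im=shot('wrist','w15')
crop(im,150,150,410,300,3,'w15c')
"
```

```text
t 24.4 pos mm [ 405.1 -194.8  121.5] jawyaw -129.0 tilt [-0.002  0.002 -1.   ] F [ 0.3  0.2 -1.7] w mm 32.6 q [-41.  19. 100.   0.  62.  88.]
shift cm [10.39 38.48  0.85]
rotvec [-0.001 -0.003  0.873] dyaw deg 50.0 q6 would be either 88.0
```

View pics/w15c.png

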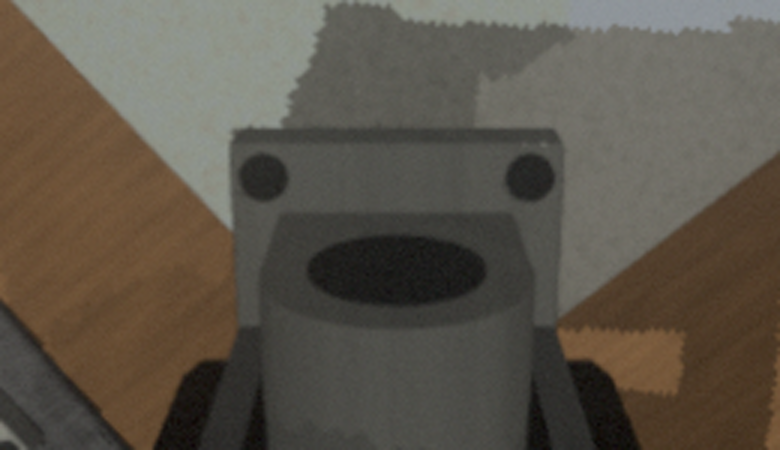

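```bash
python3 -c "
from h import *
held((150+263.5/3-.33,150+177/3-.33),(150+529.5/3-.33,150+177/3-.33))
"
```

```text
sep 37.99684892225486 bracket centre [ 405.8271908  -193.29004938  121.78952302] offset fwd -0.5338165858605167 offset lateral -1.6312182198441636 xaxis ang -38.984612545990274
```

>>> play_rows(
  travel=[
    [0.5,1.5,0.6],
    [0.7,2.5,0.6],
    [0.8,3,0.4],
    [0.8,3,0.2],
    [0.8,3,0.2],
    [0.8,3,0.2],
    [0.8,3,0.2],
    [0.8,3,0.2],
    [0.8,3,0.2],
    [0.8,3,0.2],
    [0.8,3,0.2],
    [0.8,2.5,0.2],
  ],
  rotation=[
    [0,0,0.06],
    [0,0,0.07],
    [0,0,0.07],
    [0,0,0.07],
    [0,0,0.07],
    [0,0,0.07],
    [0,0,0.07],
    [0,0,0.07],
    [0,0,0.07],
    [0,0,0.07],
    [0,0,0.07],
    [0,0,0.05],
  ],
  claw=[2.5,2.5,2.5,2.5,2.5,2.5,2.5,2.5,2.5,2.5,2.5,2.5],
)

```text
time_s: 25.45
position: [0.4921, 0.153, 0.1399]
tool_rot: [[-0.032, 0.157, -0.987], [-0.003, -0.988, -0.157], [-0.999, -0.002, 0.032]]
ft_force: [0.4, -0.1, -1.6]
grip_width: 0.0329
```

```bash
python3 -c "
from h import *
go(509,190,130,-79)
"
```

```text
t 25.45 pos mm [492.1 153.  139.9] jawyaw -80.98 tilt [-0.032 -0.003 -0.999] F [ 0.4 -0.1 -1.6] w mm 32.9 q [ 4. 24. 87. -0. 71. 85.]
shift cm [ 1.69  3.7  -0.99]
rotvec [ 0.004 -0.032  0.034] dyaw deg 2.0 q6 would be either 85.0
```

>>> play_rows(
  travel=[
    [0.5,1.5,0],
    [0.3,1,0],
    [0,0.3,0],
    [0,0,0],
    [0,0,0],
  ],
  rotation=[
    [0.004,-0.03,0.02],
    [0,0,0],
    [0,0,0],
    [0,0,0],
    [0,0,0],
  ],
  claw=[2.5,2.5,2.5,2.5,2.5],
)

```text
time_s: 25.87
position: [0.4986, 0.1861, 0.1334]
tool_rot: [[-0.013, 0.184, -0.983], [-0.001, -0.983, -0.184], [-1.0, -0.002, 0.013]]
ft_force: [0.1, -0.1, -1.9]
grip_width: 0.0326
```

```bash
python3 -c "
from h import *
go(509,190,60,-79)
"
```

```text
t 25.87 pos mm [498.6 186.1 133.4] jawyaw -79.42 tilt [-0.013 -0.001 -1.   ] F [ 0.1 -0.1 -1.9] w mm 32.6 q [ 8. 26. 86.  0. 69. 87.]
shift cm [ 1.04  0.39 -7.34]
rotvec [ 0.001 -0.013  0.007] dyaw deg 0.4 q6 would be either 87.0
```

>>> play_rows(
  travel=[
    [0.5,0.3,0],
    [0.2,0,-1.5],
    [0,0,-2],
    [0,0,-2],
    [0,0,-1.5],
    [0,0,0],
    [0,0,0],
    [0,0,0],
  ],
  rotation=[
    [0,-0.013,0.007],
    [0,0,0],
    [0,0,0],
    [0,0,0],
    [0,0,0],
    [0,0,0],
    [0,0,0],
    [0,0,0],
  ],
  claw=[2.5,2.5,2.5,2.5,2.5,2.5,2.5,2.5],
)

```text
time_s: 26.53
position: [0.5089, 0.183, 0.0623]
tool_rot: [[0.006, 0.181, -0.983], [-0.002, -0.983, -0.181], [-1.0, 0.003, -0.005]]
ft_force: [-0.8, 1.0, -2.6]
grip_width: 0.0327
```

```bash
python3 -c "
from h import *
go(509,190,45,-79)
ci,im=shot('wrist','w16')
crop(im,130,120,430,320,2.6,'w16c')
"
```

```text
t 26.53 pos mm [508.9 183.   62.3] jawyaw -79.55 tilt [ 0.006 -0.002 -1.   ] F [-0.8  1.  -2.6] w mm 32.7 q [ 7. 31. 90. -0. 59. 87.]
shift cm [ 0.01  0.7  -1.73]
rotvec [0.002 0.006 0.01 ] dyaw deg 0.6 q6 would be either 87.0
```

View pics/w16c.png

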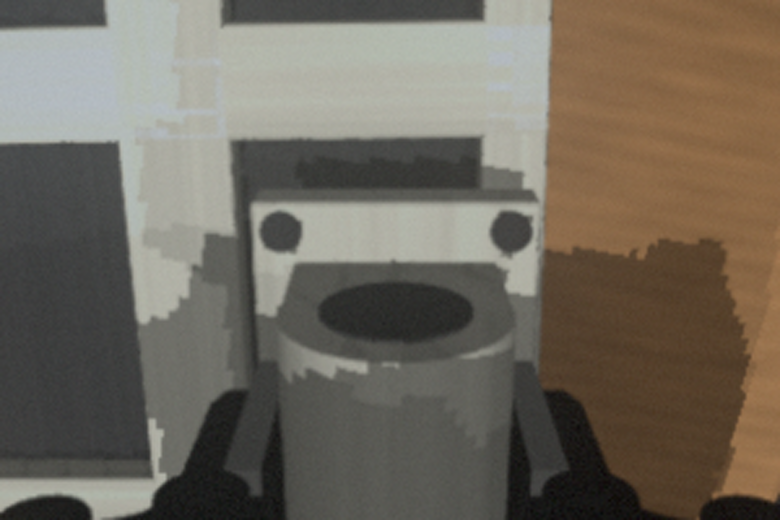

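```bash
cat >> h.py <<'E'
def rel(k,x0,y0,holes,pk,dz=0.0005):
    f=lambda p:((p[0]+.5)/k-.5+x0,(p[1]+.5)/k-.5+y0)
    ci=env.camera_info("wrist"); p=env.observe()["position"]
    out=[]
    for pts,z,L in ((holes,p[2]+dz,.033),(pk,.020,.040)):
        P=toplane(ci,[f(q) for q in pts],z); v=P[1]-P[0]; n=np.array([-v[1],v[0],0])/np.linalg.norm(v)
        c=(P.mean(0)-n*L)*1000; out.append(c)
        print("ctr",np.round(c,1),"w",round(np.linalg.norm(v)*1000,1),"ang",round(np.degrees(np.arctan2(n[1],n[0])),1))
    print("SHIFT bracket->pocket cm",np.round((out[1]-out[0])[:2]/10,2))
E
python3 -c "
from h import *
rel(2.6,130,120,[(281,231),(512,231)],[(233,140),(483,137)])"
```

```text
ctr [509.6 183.9  63.1] w 38.1 ang 10.4
ctr [508.5 191.3  20. ] w 52.2 ang 11.1
SHIFT bracket->pocket cm [-0.12  0.74]
```

>>> play_rows(
  travel=[
    [-0.1,0.6,0],
    [0,0,0],
    [0,0,-0.8],
    [0,0,-0.8],
    [0,0,-0.4],
    [0,0,0],
    [0,0,0],
  ],
  rotation=[
    [0.002,0.006,0.012],
    [0,0,0],
    [0,0,0],
    [0,0,0],
    [0,0,0],
    [0,0,0],
    [0,0,0],
  ],
  claw=[2.5,2.5,2.5,2.5,2.5,2.5,2.5],
)

```text
time_s: 27.17
position: [0.5094, 0.1899, 0.0434]
tool_rot: [[0.006, 0.195, -0.981], [0.001, -0.981, -0.195], [-1.0, -0.0, -0.006]]
ft_force: [-0.4, 0.0, -1.3]
grip_width: 0.0328
```

```bash
python3 -c "
from h import *
go(509,190,32,-79)
ci,im=shot('wrist','w17')
crop(im,130,120,430,320,2.6,'w17c')
"
```

```text
t 27.17 pos mm [509.4 189.9  43.4] jawyaw -78.77 tilt [ 0.006  0.001 -1.   ] F [-0.4  0.  -1.3] w mm 32.8 q [ 8. 33. 90.  0. 56. 87.]
shift cm [-0.04  0.01 -1.14]
rotvec [-0.001  0.006 -0.004] dyaw deg -0.2 q6 would be either 87.0
```

View pics/w17c.png

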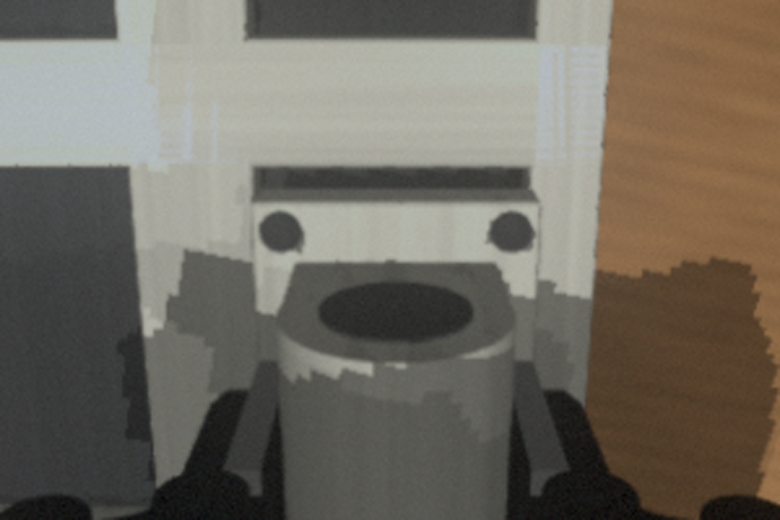

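```bash

python3 -c "
from h import *
rel(2.6,130,120,[(281,231),(512,231)],[(252,167),(530,167)])"
```

```text
ctr [509.8 190.7  44. ] w 38.1 ang 11.3
ctr [508.1 191.4  20. ] w 52.5 ang 11.2
SHIFT bracket->pocket cm [-0.18  0.07]
```

>>> play_rows(
  travel=[
    [-0.2,0.05,0],
    [0,0,0],
    [0,0,-0.5],
    [0,0,-0.5],
    [0,0,0],
    [0,0,0],
  ],
  rotation=[
    [0,0.006,-0.003],
    [0,0,0],
    [0,0,0],
    [0,0,0],
    [0,0,0],
    [0,0,0],
  ],
  claw=[2.5,2.5,2.5,2.5,2.5,2.5],
)

```text
time_s: 27.72
position: [0.5074, 0.1904, 0.0328]
tool_rot: [[-0.0, 0.191, -0.982], [0.002, -0.982, -0.191], [-1.0, -0.002, -0.0]]
ft_force: [-0.1, -0.0, -2.5]
grip_width: 0.0327
```

```bash
python3 -c "
from h import *
go(507.6,190.5,20,-79)
ci,im=shot('wrist','w18')
crop(im,130,120,430,320,2.6,'w18c')
"
```

```text
t 27.72 pos mm [507.4 190.4  32.8] jawyaw -78.97 tilt [-0.     0.002 -1.   ] F [-0.1 -0.  -2.5] w mm 32.7 q [ 8. 34. 91.  0. 55. 87.]
shift cm [ 0.02  0.01 -1.28]
rotvec [-0.002 -0.    -0.   ] dyaw deg -0.0 q6 would be either 87.0
```

View pics/w18c.png

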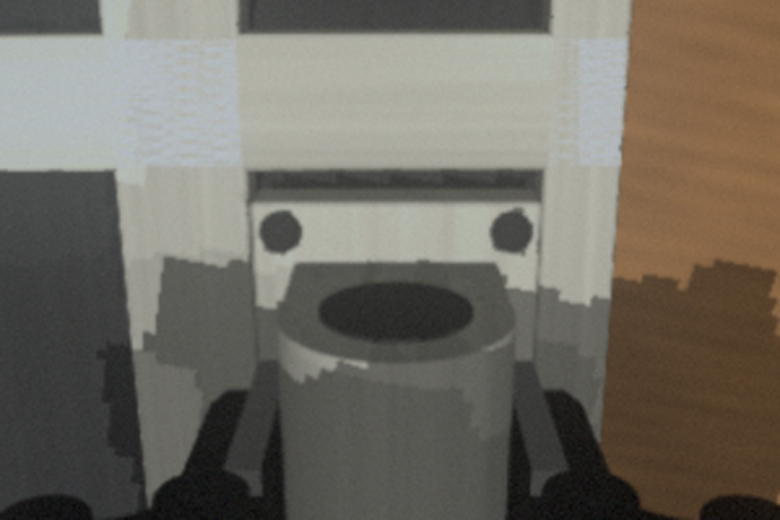

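```bash

python3 -c "
from h import *
rel(2.6,130,120,[(281,231),(512,231)],[(247,172),(544,172)])"
```

```text
ctr [507.9 191.2  33.2] w 38.1 ang 11.1
ctr [507.7 191.4  20. ] w 52.5 ang 11.1
SHIFT bracket->pocket cm [-0.02  0.02]
```

Aligned within 0.3 mm. Lower.

>>> play_rows(
  travel=[
    [0,0,-0.4],
    [0,0,-0.5],
    [0,0,-0.3],
    [0,0,0],
    [0,0,0],
  ],
  rotation=[
    [0,0,0],
    [0,0,0],
    [0,0,0],
    [0,0,0],
    [0,0,0],
  ],
  claw=[2.5,2.5,2.5,2.5,2.5],
)

```text
time_s: 28.18
position: [0.5076, 0.1905, 0.0198]
tool_rot: [[0.001, 0.191, -0.982], [0.002, -0.982, -0.191], [-1.0, -0.002, -0.001]]
ft_force: [-1.7, -0.7, 3.1]
grip_width: 0.0324
```

```bash
python3 -c "
from h import *
go(507.6,190.5,20,-79)"
```

```text
t 28.18 pos mm [507.6 190.5  19.8] jawyaw -78.97 tilt [ 0.001  0.002 -1.   ] F [-1.7 -0.7  3.1] w mm 32.4 q [ 8. 35. 92.  0. 53. 87.]
shift cm [-0.    0.    0.02]
rotvec [-0.002  0.001 -0.   ] dyaw deg -0.0 q6 would be either 87.0
```

Contact at the floor. Release and rise.

>>> play_rows(
  travel=[
    [0,0,-0.1],
    [0,0,0],
    [0,0,0],
    [0,0,0],
    [0,0,0.8],
    [0,0,1.5],
    [0,0,3],
    [0,0,3.5],
    [0,0,3],
    [0,0,0],
    [0,0,0],
  ],
  rotation=[
    [0,0,0],
    [0,0,0],
    [0,0,0],
    [0,0,0],
    [0,0,0],
    [0,0,0],
    [0,0,0],
    [0,0,0],
    [0,0,0],
    [0,0,0],
    [0,0,0],
  ],
  claw=[2.5,3.5,4.5,5.2,5.2,5.2,5.2,5.2,5.2,5.2,5.2],
)

```text
time_s: 29.1
position: [0.5072, 0.1904, 0.1465]
tool_rot: [[0.003, 0.191, -0.982], [0.002, -0.982, -0.191], [-1.0, -0.001, -0.003]]
ft_force: [1.2, -0.3, -1.1]
grip_width: 0.0517
```

```bash
python3 -c "
from h import *
go(555.7,-217,140,-69.5)
ci,im=shot('wrist','w19')
ci,im=shot('top','t19')
"
```

```text
t 29.1 pos mm [507.2 190.4 146.5] jawyaw -78.97 tilt [ 0.003  0.002 -1.   ] F [ 1.2 -0.3 -1.1] w mm 51.7 q [ 8. 25. 84.  0. 71. 87.]
shift cm [  4.85 -40.74  -0.65]
rotvec [-0.002  0.002  0.165] dyaw deg 9.5 q6 would be either 87.0
```

View pics/w19.png

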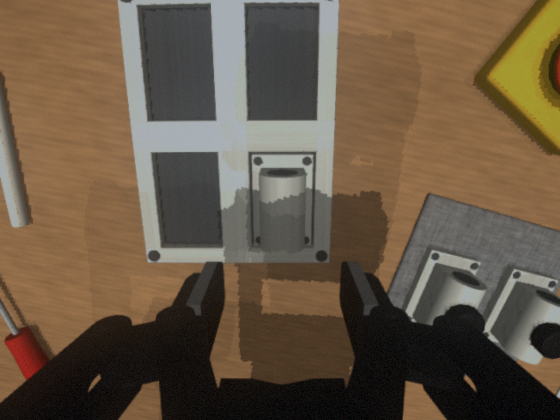

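View pics/t19.png

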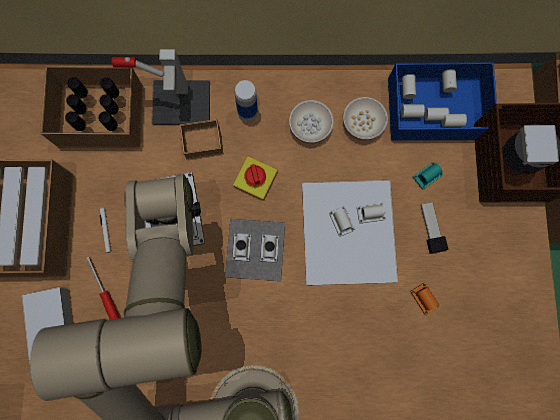

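```bash
python3 -c "
from h import *
crop(cv2.imread('pics/t19.png'),315,190,405,250,8,'t19c')
"
```

```text
(no output)
```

View pics/t19c.png

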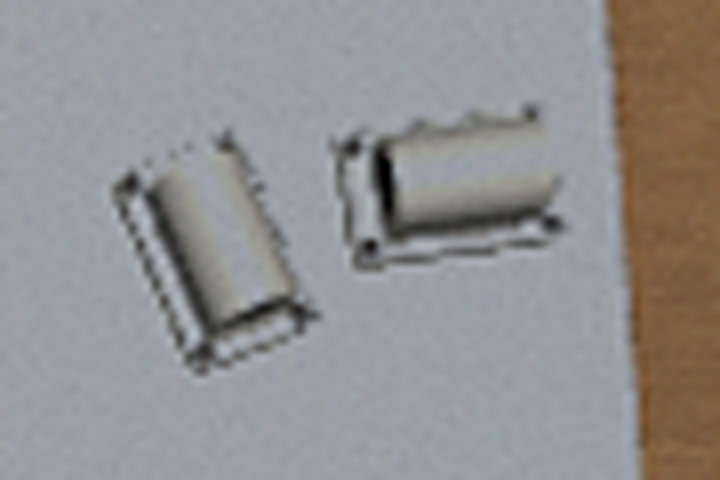

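```bash
python3 - <<'E'
from m2 import *
ct=env.camera_info("top")
quad("b1",c([(127,183),(228,135),(308,313),(202,354)],315,190,8),.013,ct)
quad("b2",c([(350,146),(532,113),(552,225),(368,250)],315,190,8),.013,ct)
E
```

```text
b1 ctr [ 526.1 -257.    13. ] sides [41.2, 71.0, 41.4, 67.8] angs [-64.6, -157.7, 111.0, 22.1]
b2 ctr [ 548.8 -342.7   13. ] sides [67.7, 41.8, 67.5, 38.8] angs [-79.8, -172.5, 97.7, 7.7]
```

>>> play_rows(
  travel=[
    [0.1,-2,0],
    [0.1,-3.3,0],
    [0.1,-3.8,0],
    [0.1,-3.8,0],
    [0.1,-3.8,0],
    [0.1,-3.8,0],
    [0.2,-3.8,0],
    [0.2,-3.8,0],
    [0.2,-3.8,0],
    [0.2,-3.8,0],
    [0.2,-3.8,0],
    [0.2,-2,0],
  ],
  rotation=[
    [0,0,0.015],
    [0,0,0.015],
    [0,0,0.015],
    [0,0,0.015],
    [0,0,0.015],
    [0,0,0.015],
    [0,0,0.015],
    [0,0,0.015],
    [0,0,0.015],
    [0,0,0.015],
    [0,0,0.015],
    [0,0,0.015],
  ],
  claw=[5.2,5.2,5.2,5.2,5.2,5.2,5.2,5.2,5.2,5.2,5,4.8],
)

```text
time_s: 30.2
position: [0.5157, -0.2379, 0.1311]
tool_rot: [[-0.025, 0.38, -0.925], [0.01, -0.925, -0.38], [-1.0, -0.018, 0.02]]
ft_force: [0.2, -0.4, -0.2]
grip_width: 0.0476
```

```bash
python3 -c "
from h import *
go(526,-256,140,-68)"
```

```text
t 30.2 pos mm [ 515.7 -237.9  131.1] jawyaw -67.69 tilt [-0.025  0.01  -1.   ] F [ 0.2 -0.4 -0.2] w mm 47.6 q [-37.  29.  79.  -0.  73.  31.]
shift cm [ 1.03 -1.81  0.89]
rotvec [-0.01  -0.025 -0.006] dyaw deg -0.3 q6 would be either 31.0
```

>>> play_rows(
  travel=[
    [0.5,0,0.5],
    [0,0,0],
    [0,0,0],
  ],
  rotation=[
    [-0.01,-0.025,0],
    [0,0,0],
    [0,0,0],
  ],
  claw=[4.8,4.8,4.8],
)

```text
time_s: 30.45
position: [0.5194, -0.2418, 0.132]
tool_rot: [[-0.004, 0.374, -0.927], [0.003, -0.927, -0.374], [-1.0, -0.004, 0.003]]
ft_force: [0.8, -0.1, -0.2]
grip_width: 0.048
```

```bash
python3 -c "
from h import *
go(526,-256,140,-68)
ci,im=shot('wrist','w20')
crop(im,130,100,430,300,2.6,'w20c')"
```

```text
t 30.45 pos mm [ 519.4 -241.8  132. ] jawyaw -68.02 tilt [-0.004  0.003 -1.   ] F [ 0.8 -0.1 -0.2] w mm 48.0 q [-37.  29.  79.  -0.  72.  31.]
shift cm [ 0.66 -1.42  0.8 ]
rotvec [-0.003 -0.004  0.   ] dyaw deg 0.0 q6 would be either 31.0
```

View pics/w20c.png

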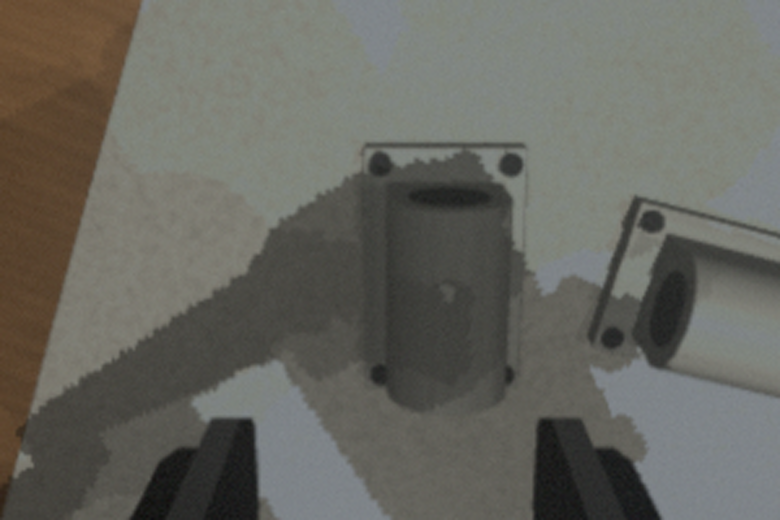

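```bash
python3 - <<'E'
from m2 import *
quad("holes",c([(380,164),(511,164),(509,375),(380,375)],130,100,2.6),.013,ci)
E
```

```text
holes ctr [ 524.5 -254.1   13. ] sides [38.1, 66.5, 40.4, 66.4] angs [-67.9, -156.3, 112.1, 21.7]
```

>>> play_rows(
  travel=[
    [0.3,-0.7,0],
    [0.2,-0.5,0],
    [0,0,-1.5],
    [0,0,-2],
    [0,0,-2],
    [0,0,-1.5],
    [0,0,0],
    [0,0,0],
    [0,0,0],
  ],
  rotation=[
    [0,0,0],
    [0,0,0],
    [0,0,0],
    [0,0,0],
    [0,0.005,0],
    [0,0.005,0],
    [0,0,0],
    [0,0,0],
    [0,0,0],
  ],
  claw=[4.8,4.8,4.8,4.8,4.8,4.8,4.8,4.8,4.8],
)

```text
time_s: 31.25
position: [0.5276, -0.2495, 0.0611]
tool_rot: [[-0.013, 0.383, -0.924], [0.002, -0.924, -0.383], [-1.0, -0.007, 0.011]]
ft_force: [-0.7, -0.0, 0.2]
grip_width: 0.0481
```

```bash
python3 -c "
from h import *
go(525,-255,12.5,-68)"
```

```text
t 31.25 pos mm [ 527.6 -249.5   61.1] jawyaw -67.48 tilt [-0.013  0.002 -1.   ] F [-0.7 -0.   0.2] w mm 48.1 q [-37.  35.  82.  -0.  64.  31.]
shift cm [-0.26 -0.55 -4.86]
rotvec [-0.002 -0.013 -0.009] dyaw deg -0.5 q6 would be either 31.0
```

>>> play_rows(
  travel=[
    [-0.3,-0.5,0],
    [0,0,0],
    [0,0,-1.2],
    [0,0,-1.3],
    [0,0,-0.8],
    [0,0,0],
    [0,0,0],
  ],
  rotation=[
    [0,-0.013,-0.009],
    [0,0,0],
    [0,0,0],
    [0,0,0],
    [0,0,0],
    [0,0,0],
    [0,0,0],
  ],
  claw=[4.8,4.8,4.8,4.8,4.8,4.8,4.5],
)

```text
time_s: 31.83
position: [0.5263, -0.2574, 0.0334]
tool_rot: [[0.011, 0.373, -0.928], [-0.005, -0.928, -0.373], [-1.0, 0.009, -0.008]]
ft_force: [0.5, 0.2, 0.8]
grip_width: 0.045
```

```bash
python3 -c "
from h import *
go(525,-255,12.5,-68)"
```

```text
t 31.83 pos mm [ 526.3 -257.4   33.4] jawyaw -68.1 tilt [ 0.011 -0.005 -1.   ] F [0.5 0.2 0.8] w mm 45.0 q [-38.  37.  84.   0.  58.  30.]
shift cm [-0.13  0.24 -2.09]
rotvec [0.005 0.011 0.002] dyaw deg 0.1 q6 would be either 30.0
```

>>> play_rows(
  travel=[
    [-0.1,0.2,0],
    [0,0,-0.7],
    [0,0,-0.8],
    [0,0,-0.5],
    [0,0,0],
    [0,0,0],
  ],
  rotation=[
    [0.005,0.011,0],
    [0,0,0],
    [0,0,0],
    [0,0,0],
    [0,0,0],
    [0,0,0],
  ],
  claw=[4.5,4.5,4.5,4.2,4,3.8],
)

```text
time_s: 32.33
position: [0.5259, -0.2556, 0.0132]
tool_rot: [[0.001, 0.373, -0.928], [-0.001, -0.928, -0.373], [-1.0, 0.002, -0.001]]
ft_force: [0.4, 0.3, -0.1]
grip_width: 0.0381
```

```bash
python3 -c "
from h import *
go(525,-255,12.5,-68)
shot('wrist','w21')"
```

```text
t 32.33 pos mm [ 525.9 -255.6   13.2] jawyaw -68.09 tilt [ 0.001 -0.001 -1.   ] F [ 0.4  0.3 -0.1] w mm 38.1 q [-38.  39.  85.  -0.  57.  31.]
shift cm [-0.09  0.06 -0.07]
rotvec [0.001 0.001 0.002] dyaw deg 0.1 q6 would be either 31.0
```

View pics/w21.png

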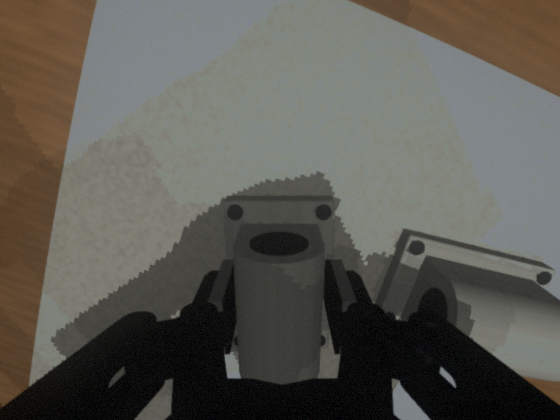

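>>> play_rows(
  travel=[
    [0,0,0],
    [0,0,0],
    [0,0,0],
    [0,0,0],
    [0,0,0.4],
    [0,0,1],
    [0,0,2],
    [0,0,2.5],
    [0,0,2.5],
    [0,0,2],
    [0,0,0],
    [0,0,0],
  ],
  rotation=[
    [0,0,0],
    [0,0,0],
    [0,0,0],
    [0,0,0],
    [0,0,0],
    [0,0,0],
    [0,0,0],
    [0,0,0],
    [0,0,0],
    [0,0,0],
    [0,0,0],
    [0,0,0],
  ],
  claw=[2.5,2.5,2.5,2.5,2.5,2.5,2.5,2.5,2.5,2.5,2.5,2.5],
)

```text
time_s: 33.38
position: [0.5243, -0.2544, 0.125]
tool_rot: [[-0.0, 0.373, -0.928], [0.0, -0.928, -0.373], [-1.0, -0.0, 0.0]]
ft_force: [0.4, -0.0, -3.8]
grip_width: 0.0326
```

```bash
python3 -c "
from h import *
go(609,210,130,-79)"
```

```text
t 33.38 pos mm [ 524.3 -254.4  125. ] jawyaw -68.09 tilt [-0.  0. -1.] F [ 0.4 -0.  -3.8] w mm 32.6 q [-38.  30.  78.  -0.  71.  31.]
shift cm [ 8.47 46.44  0.5 ]
rotvec [-0.   -0.   -0.19] dyaw deg -10.9 q6 would be either 31.0
```

>>> play_rows(
  travel=[
    [0,1.5,0.3],
    [0,2.5,0.3],
    [0,3.3,0.3],
    [0,3.5,0.2],
    [0,3.5,0.2],
    [0,3.5,0.2],
    [0,3.5,0.2],
    [0,3.5,0.2],
    [0,3.5,0.2],
    [0,3.5,0.2],
    [0.1,3.5,0.2],
    [0.3,3.3,0.2],
  ],
  rotation=[
    [0,0,-0.016],
    [0,0,-0.016],
    [0,0,-0.016],
    [0,0,-0.016],
    [0,0,-0.016],
    [0,0,-0.016],
    [0,0,-0.016],
    [0,0,-0.016],
    [0,0,-0.016],
    [0,0,-0.016],
    [0,0,-0.016],
    [0,0,-0.016],
  ],
  claw=[2.5,2.5,2.5,2.5,2.5,2.5,2.5,2.5,2.5,2.5,2.5,2.5],
)

```text
time_s: 34.38
position: [0.5194, 0.1428, 0.1401]
tool_rot: [[-0.02, 0.168, -0.986], [0.005, -0.986, -0.169], [-1.0, -0.008, 0.019]]
ft_force: [0.8, 0.0, -1.8]
grip_width: 0.0322
```

```bash
python3 -c "
from h import *
go(609,210,130,-79)"
```

```text
t 34.38 pos mm [519.4 142.8 140.1] jawyaw -80.3 tilt [-0.02   0.005 -1.   ] F [ 0.8  0.  -1.8] w mm 32.2 q [ 3. 26. 84.  0. 71. 83.]
shift cm [ 8.96  6.72 -1.01]
rotvec [-0.005 -0.02   0.023] dyaw deg 1.3 q6 would be either 83.0
```

>>> play_rows(
  travel=[
    [1.5,1.8,0],
    [2,1.5,0],
    [2,1.0,0],
    [1.5,0.7,0],
    [1,0.3,0],
    [0.3,0,0],
    [0,0,0],
    [0,0,0],
  ],
  rotation=[
    [0,0,0.02],
    [0,0,0],
    [0,0,0],
    [0,0,0],
    [0,0,0],
    [0,0,0],
    [0,0,0],
    [0,0,0],
  ],
  claw=[2.5,2.5,2.5,2.5,2.5,2.5,2.5,2.5],
)

```text
time_s: 35.05
position: [0.5993, 0.2067, 0.1296]
tool_rot: [[-0.037, 0.198, -0.979], [0.003, -0.98, -0.198], [-0.999, -0.011, 0.036]]
ft_force: [-1.3, -0.4, -2.0]
grip_width: 0.0327
```

```bash
python3 -c "
from h import *
go(609,210,60,-79)"
```

```text
t 35.05 pos mm [599.3 206.7 129.6] jawyaw -78.58 tilt [-0.037  0.003 -0.999] F [-1.3 -0.4 -2. ] w mm 32.7 q [ 8. 36. 67.  1. 79. 87.]
shift cm [ 0.97  0.33 -6.96]
rotvec [-0.004 -0.037 -0.008] dyaw deg -0.4 q6 would be either 87.0
```

>>> play_rows(
  travel=[
    [0.3,0.2,0],
    [0.2,0,0],
    [0,0,-1.5],
    [0,0,-2],
    [0,0,-2],
    [0,0,-1.2],
    [0,0,0],
    [0,0,0],
  ],
  rotation=[
    [-0.004,-0.037,-0.008],
    [0,0,0],
    [0,0,0],
    [0,0,0],
    [0,0,0],
    [0,0,0],
    [0,0,0],
    [0,0,0],
  ],
  claw=[2.5,2.5,2.5,2.5,2.5,2.5,2.5,2.5],
)

```text
time_s: 35.72
position: [0.6004, 0.2053, 0.0607]
tool_rot: [[-0.006, 0.188, -0.982], [-0.001, -0.982, -0.188], [-1.0, -0.0, 0.006]]
ft_force: [0.5, 0.1, -1.4]
grip_width: 0.0324
```

```bash
python3 -c "
from h import *
go(609,210,60,-79)
ci,im=shot('wrist','w22')
crop(im,130,120,430,320,2.6,'w22c')"
```

```text
t 35.72 pos mm [600.4 205.3  60.7] jawyaw -79.15 tilt [-0.006 -0.001 -1.   ] F [ 0.5  0.1 -1.4] w mm 32.4 q [ 8. 39. 73. -0. 68. 87.]
shift cm [ 0.86  0.47 -0.07]
rotvec [ 0.001 -0.006  0.003] dyaw deg 0.1 q6 would be either 87.0
```

View pics/w22c.png

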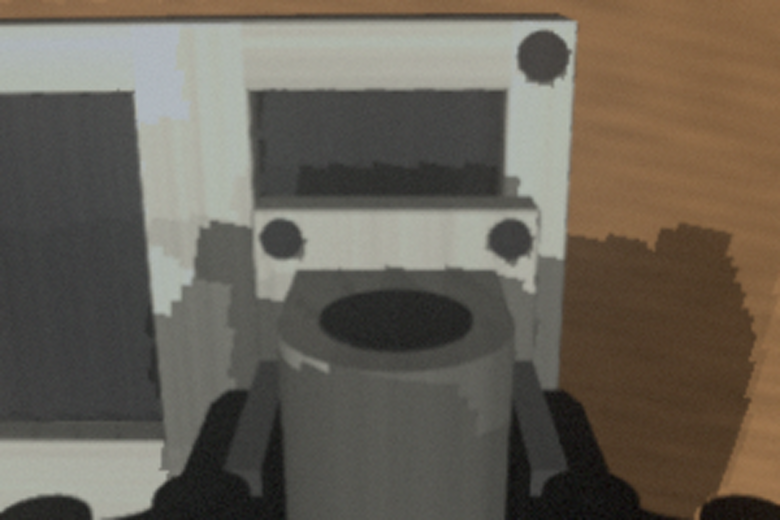

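```bash
python3 -c "
from h import *
rel(2.6,130,120,[(282,239),(511,239)],[(250,90),(507,90)])"
```

```text
ctr [599.7 205.8  61.4] w 37.8 ang 10.9
ctr [610.1 211.6  20. ] w 52.1 ang 10.8
SHIFT bracket->pocket cm [1.05 0.58]
```

>>> play_rows(
  travel=[
    [0.6,0.4,0],
    [0.3,0.2,0],
    [0,0,0],
    [0,0,-0.6],
    [0,0,-0.8],
    [0,0,-0.4],
    [0,0,0],
    [0,0,0],
  ],
  rotation=[
    [0,-0.006,0.003],
    [0,0,0],
    [0,0,0],
    [0,0,0],
    [0,0,0],
    [0,0,0],
    [0,0,0],
    [0,0,0],
  ],
  claw=[2.5,2.5,2.5,2.5,2.5,2.5,2.5,2.5],
)

```text
time_s: 36.43
position: [0.6117, 0.2121, 0.0447]
tool_rot: [[0.006, 0.192, -0.981], [0.0, -0.981, -0.192], [-1.0, 0.001, -0.006]]
ft_force: [-0.9, 0.2, -1.9]
grip_width: 0.0329
```

```bash
python3 -c "
from h import *
go(610.6,211,34,-79)
ci,im=shot('wrist','w23')
crop(im,130,120,430,320,2.6,'w23c')"
```

```text
t 36.43 pos mm [611.7 212.1  44.7] jawyaw -78.95 tilt [ 0.006  0.    -1.   ] F [-0.9  0.2 -1.9] w mm 32.9 q [ 9. 41. 72. -0. 67. 88.]
shift cm [-0.11 -0.11 -1.07]
rotvec [-0.     0.006 -0.001] dyaw deg -0.0 q6 would be either 88.0
```

View pics/w23c.png

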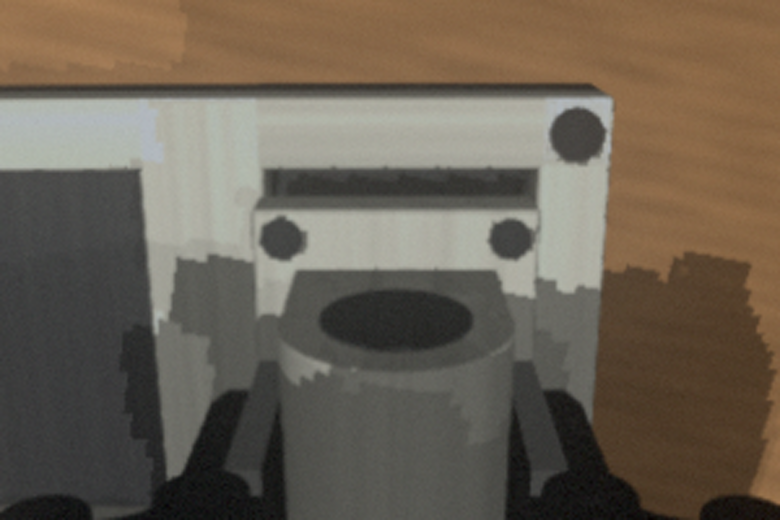

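```bash
python3 -c "
from h import *
rel(2.6,130,120,[(283,239),(512,239)],[(261,169),(538,169)])"
```

```text
ctr [610.8 212.4  45.2] w 37.9 ang 11.1
ctr [610.  211.8  20. ] w 52.7 ang 11.1
SHIFT bracket->pocket cm [-0.08 -0.06]
```

>>> play_rows(
  travel=[
    [-0.08,-0.06,0],
    [0,0,0],
    [0,0,-0.5],
    [0,0,-0.6],
    [0,0,0],
    [0,0,0],
  ],
  rotation=[
    [0,0.006,0],
    [0,0,0],
    [0,0,0],
    [0,0,0],
    [0,0,0],
    [0,0,0],
  ],
  claw=[2.5,2.5,2.5,2.5,2.5,2.5],
)

```text
time_s: 36.98
position: [0.6109, 0.2113, 0.033]
tool_rot: [[-0.0, 0.192, -0.981], [0.0, -0.981, -0.192], [-1.0, -0.0, 0.0]]
ft_force: [0.7, 0.4, -2.2]
grip_width: 0.0324
```

```bash
python3 -c "
from h import *
go(610.9,211.5,20,-79)
ci,im=shot('wrist','w24')
crop(im,130,120,430,320,2.6,'w24c')"
```

```text
t 36.98 pos mm [610.9 211.3  33. ] jawyaw -78.96 tilt [-0.  0. -1.] F [ 0.7  0.4 -2.2] w mm 32.4 q [ 9. 42. 73.  0. 66. 88.]
shift cm [-0.    0.02 -1.3 ]
rotvec [-0.    -0.    -0.001] dyaw deg -0.0 q6 would be either 88.0
```

View pics/w24c.png

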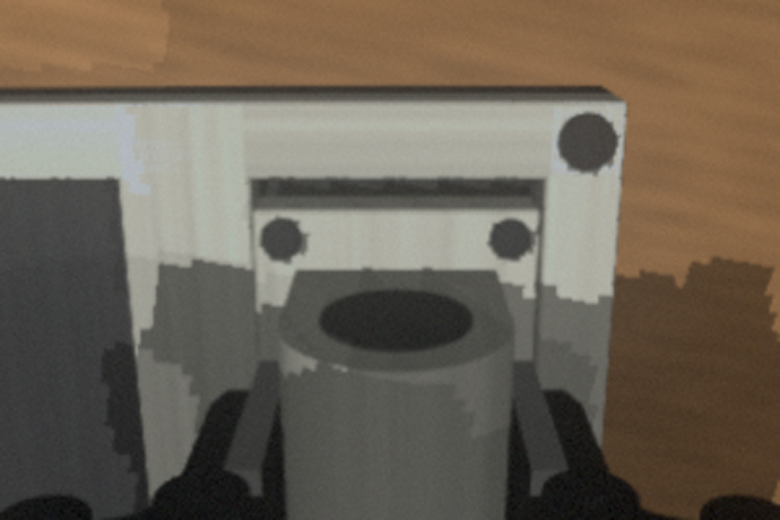

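>>> play_rows(
  travel=[
    [0,0,-0.4],
    [0,0,-0.5],
    [0,0,-0.3],
    [0,0,0],
    [0,0,0],
  ],
  rotation=[
    [0,0,0],
    [0,0,0],
    [0,0,0],
    [0,0,0],
    [0,0,0],
  ],
  claw=[2.5,2.5,2.5,2.5,2.5],
)

```text
time_s: 37.45
position: [0.6113, 0.2114, 0.0207]
tool_rot: [[0.001, 0.192, -0.981], [0.0, -0.981, -0.192], [-1.0, 0.0, -0.001]]
ft_force: [-1.4, -0.0, 0.8]
grip_width: 0.0325
```

>>> play_rows(
  travel=[
    [0,0,-0.15],
    [0,0,0],
    [0,0,0],
    [0,0,0],
    [0,0,0],
    [0,0,0.8],
    [0,0,1.5],
    [0,0,3],
    [0,0,3.5],
    [0,0,3],
    [0,0,0],
    [0,0,0],
  ],
  rotation=[
    [0,0,0],
    [0,0,0],
    [0,0,0],
    [0,0,0],
    [0,0,0],
    [0,0,0],
    [0,0,0],
    [0,0,0],
    [0,0,0],
    [0,0,0],
    [0,0,0],
    [0,0,0],
  ],
  claw=[2.5,2.5,3.5,4.5,5.2,5.2,5.2,5.2,5.2,5.2,5.2,5.2],
)

```text
time_s: 38.45
position: [0.6106, 0.2112, 0.146]
tool_rot: [[0.002, 0.192, -0.981], [0.0, -0.981, -0.192], [-1.0, 0.0, -0.002]]
ft_force: [-0.5, 0.6, -0.2]
grip_width: 0.0516
```

```bash
python3 -c "
from h import *
st()
ci,im=shot('wrist','w25')
ci,im=shot('top','t25');crop(im,295,170,455,290,4,'t25c')
"
```

```text
t 38.45 pos mm [610.6 211.2 146. ] jawyaw -78.95 tilt [ 0.002  0.    -1.   ] F [-0.5  0.6 -0.2] w mm 51.6 q [ 9. 35. 66. -0. 79. 88.]
```

View pics/w25.png

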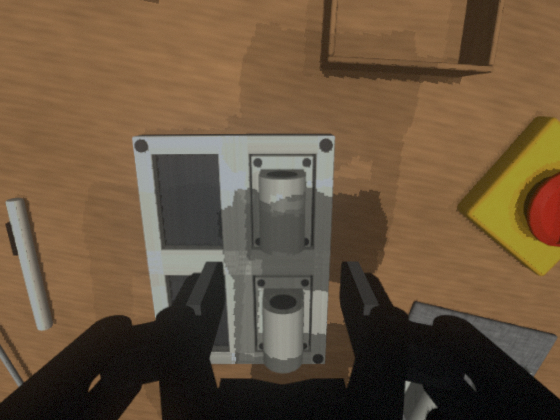

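View pics/t25c.png

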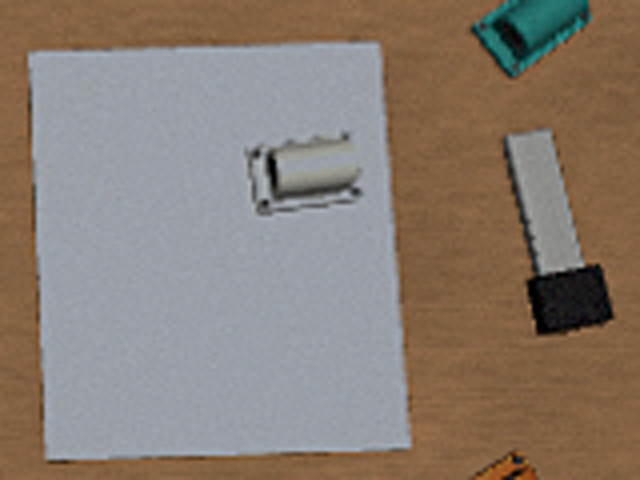

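>>> play_rows(
  travel=[
    [-0.8,-1.5,0],
    [-1,-2.5,0.1],
    [-1,-3.3,0.1],
    [-1,-3.5,0.1],
    [-1,-3.5,0.1],
    [-0.8,-3.5,0.1],
    [-0.5,-3.5,0.1],
    [0,-3.5,0.1],
    [0,-3.5,0.1],
    [0,-3.5,0.1],
    [0,-3.5,0.1],
    [0,-3.5,0.1],
  ],
  rotation=[
    [0,0,-0.06],
    [0,0,-0.09],
    [0,0,-0.09],
    [0,0,-0.09],
    [0,0,-0.09],
    [0,0,-0.09],
    [0,0,-0.09],
    [0,0,-0.09],
    [0,0,-0.09],
    [0,0,-0.09],
    [0,0,-0.09],
    [0,0,-0.09],
  ],
  claw=[5.2,5.2,5.2,5.2,5.2,5.2,5.2,5.2,5.2,5.2,5.2,5.2],
)

```text
time_s: 39.55
position: [0.5368, -0.1848, 0.1411]
tool_rot: [[-0.02, -0.78, -0.625], [0.018, -0.626, 0.78], [-1.0, 0.004, 0.027]]
ft_force: [0.7, -0.1, -0.1]
grip_width: 0.0518
```

```bash
python3 -c "
from h import *
go(548,-343,140,-171.5)"
```

```text
t 39.55 pos mm [ 536.8 -184.8  141.1] jawyaw -141.27 tilt [-0.02   0.018 -1.   ] F [ 0.7 -0.1 -0.1] w mm 51.8 q [-31.  29.  79.   0.  74. 110.]
shift cm [  1.12 -15.82  -0.11]
rotvec [-0.023 -0.015 -0.528] dyaw deg -30.2 q6 would be either 110.0
```

>>> play_rows(
  travel=[
    [0.1,-3,0],
    [0.2,-3,0],
    [0.2,-2.8,0],
    [0.2,-2.3,0],
    [0.2,-1.5,0],
    [0,-0.7,0],
    [0,0,0],
    [0,0,0],
    [0,0,0],
  ],
  rotation=[
    [0,0,-0.09],
    [0,0,-0.09],
    [0,0,-0.09],
    [0,0,-0.09],
    [0,0,-0.08],
    [0,0,-0.05],
    [-0.02,-0.02,0],
    [0,0,0],
    [0,0,0],
  ],
  claw=[5.2,5.2,5.2,5.2,5.2,5.2,5.2,5.2,5.2],
)

```text
time_s: 40.3
position: [0.5396, -0.3316, 0.1271]
tool_rot: [[-0.003, -0.99, -0.144], [0.021, -0.144, 0.989], [-1.0, 0.0, 0.021]]
ft_force: [-0.2, 0.7, 0.1]
grip_width: 0.0519
```

```bash
python3 -c "
from h import *
go(548,-343,140,-171.5)
ci,im=shot('wrist','w26')
crop(im,130,100,430,300,2.6,'w26c')"
```

```text
t 40.3 pos mm [ 539.6 -331.6  127.1] jawyaw -171.74 tilt [-0.003  0.021 -1.   ] F [-0.2  0.7  0.1] w mm 51.9 q [-43.  35.  69.   1.  77. 129.]
shift cm [ 0.84 -1.14  1.29]
rotvec [-0.021 -0.004  0.004] dyaw deg 0.2 q6 would be either 129.0
```

View pics/w26c.png

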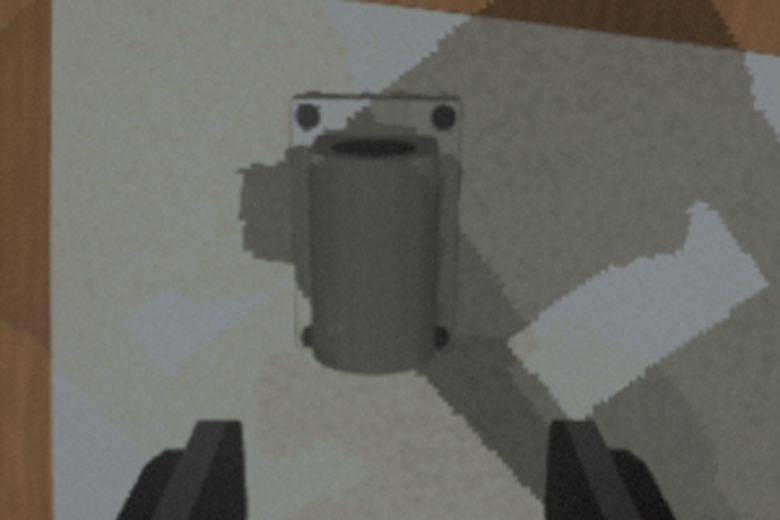

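```bash
python3 - <<'E'
from m2 import *
quad("holes",c([(308,117),(443,117),(440,337),(309,337)],130,100,2.6),.013,ci)
E
```

```text
holes ctr [ 548.2 -339.6   13. ] sides [37.9, 66.3, 39.7, 66.3] angs [-171.8, 98.4, 8.3, -83.2]
```

>>> play_rows(
  travel=[
    [0.4,-0.4,0],
    [0.2,0,0],
    [0,0,-1.5],
    [0,0,-2],
    [0,0,-2],
    [0,0,-1.0],
    [0,0,0],
    [0,0,0],
  ],
  rotation=[
    [-0.02,-0.004,0],
    [0,0,0],
    [0,0,0],
    [0,0,0],
    [0,0,0],
    [0,0,0],
    [0,0,0],
    [0,0,0],
  ],
  claw=[5.2,5.2,5.2,5.2,5.2,5.2,5.2,5.2],
)

```text
time_s: 41.02
position: [0.5488, -0.3336, 0.0606]
tool_rot: [[0.002, -0.989, -0.15], [-0.002, -0.15, 0.989], [-1.0, -0.001, -0.002]]
ft_force: [0.2, 0.5, -0.3]
grip_width: 0.0522
```

```bash
python3 -c "
from h import *
go(547.3,-340,12.5,-171.8)"
```

```text
t 41.02 pos mm [ 548.8 -333.6   60.6] jawyaw -171.38 tilt [ 0.002 -0.002 -1.   ] F [ 0.2  0.5 -0.3] w mm 52.2 q [-42.  40.  72.  -0.  68. 130.]
shift cm [-0.15 -0.64 -4.81]
rotvec [ 0.002  0.002 -0.007] dyaw deg -0.4 q6 would be either 130.0
```

>>> play_rows(
  travel=[
    [-0.15,-0.5,0],
    [0,0,0],
    [0,0,-1],
    [0,0,-1.3],
    [0,0,-0.7],
    [0,0,0],
    [0,0,0],
  ],
  rotation=[
    [0,0,-0.007],
    [0,0,0],
    [0,0,0],
    [0,0,0],
    [0,0,0],
    [0,0,0],
    [0,0,0],
  ],
  claw=[5.2,5.2,5.2,5.2,5,4.8,4.5],
)

```text
time_s: 41.6
position: [0.5489, -0.3408, 0.0331]
tool_rot: [[0.008, -0.99, -0.142], [-0.008, -0.142, 0.99], [-1.0, -0.006, -0.009]]
ft_force: [-0.5, -0.5, 0.1]
grip_width: 0.0449
```

```bash
python3 -c "
from h import *
go(547.3,-340,12.5,-171.8)"
```

```text
t 41.6 pos mm [ 548.9 -340.8   33.1] jawyaw -171.83 tilt [ 0.008 -0.008 -1.   ] F [-0.5 -0.5  0.1] w mm 44.9 q [-42.  42.  73.  -0.  65. 130.]
shift cm [-0.16  0.08 -2.06]
rotvec [0.008 0.008 0.001] dyaw deg 0.0 q6 would be either 130.0
```

>>> play_rows(
  travel=[
    [-0.15,0.05,0],
    [0,0,-0.7],
    [0,0,-0.8],
    [0,0,-0.5],
    [0,0,0],
    [0,0,0],
  ],
  rotation=[
    [0.008,0.008,0],
    [0,0,0],
    [0,0,0],
    [0,0,0],
    [0,0,0],
    [0,0,0],
  ],
  claw=[4.5,4.5,4.5,4.2,4,3.8],
)

```text
time_s: 42.1
position: [0.5476, -0.3406, 0.0121]
tool_rot: [[-0.0, -0.99, -0.142], [0.0, -0.142, 0.99], [-1.0, 0.0, 0.0]]
ft_force: [-0.1, -0.4, -0.7]
grip_width: 0.0382
```

```bash
python3 -c "
from h import *
go(547.3,-340,12.5,-171.8)
shot('wrist','w27')"
```

```text
t 42.1 pos mm [ 547.6 -340.6   12.1] jawyaw -171.83 tilt [-0.  0. -1.] F [-0.1 -0.4 -0.7] w mm 38.2 q [-42.  43.  74.   0.  63. 129.]
shift cm [-0.03  0.06  0.04]
rotvec [-0.    -0.     0.001] dyaw deg 0.0 q6 would be either 129.0
```

View pics/w27.png

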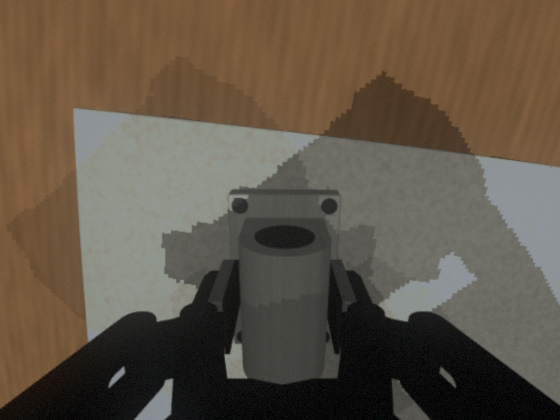

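>>> play_rows(
  travel=[
    [0,0,0],
    [0,0,0],
    [0,0,0],
    [0,0,0],
    [0,0,0.4],
    [0,0,1],
    [0,0,2],
    [0,0,2.5],
    [0,0,2.5],
    [0,0,2.5],
    [0,0,0.5],
    [0,0,0],
  ],
  rotation=[
    [0,0,0],
    [0,0,0],
    [0,0,0],
    [0,0,0],
    [0,0,0],
    [0,0,0],
    [0,0,0],
    [0,0,0],
    [0,0,0],
    [0,0,0],
    [0,0,0],
    [0,0,0],
  ],
  claw=[2.5,2.5,2.5,2.5,2.5,2.5,2.5,2.5,2.5,2.5,2.5,2.5],
)

```text
time_s: 43.15
position: [0.5458, -0.3387, 0.1332]
tool_rot: [[-0.003, -0.99, -0.142], [0.003, -0.142, 0.99], [-1.0, 0.003, 0.003]]
ft_force: [-0.4, 0.2, -3.5]
grip_width: 0.0326
```

```bash
python3 -c "
from h import *
go(493.5,265,140,-79)"
```

```text
t 43.15 pos mm [ 545.8 -338.7  133.2] jawyaw -171.81 tilt [-0.003  0.003 -1.   ] F [-0.4  0.2 -3.5] w mm 32.6 q [-42.  36.  67.   0.  78. 129.]
shift cm [-5.23 60.37  0.68]
rotvec [-0.005 -0.    -1.522] dyaw deg -87.2 q6 would be either 129.0
```

>>> play_rows(
  travel=[
    [-0.2,1.5,0.3],
    [-0.3,2.5,0.3],
    [-0.3,3.2,0.3],
    [-0.3,3.2,0.2],
    [-0.3,3.2,0.2],
    [-0.3,3.2,0.2],
    [-0.3,3.2,0.2],
    [-0.3,3.2,0.2],
    [-0.3,3.2,0.2],
    [-0.3,3.2,0.2],
    [-0.3,3.2,0.2],
    [-0.3,3.2,0.2],
  ],
  rotation=[
    [0,0,0.05],
    [0,0,0.08],
    [0,0,0.085],
    [0,0,0.085],
    [0,0,0.085],
    [0,0,0.085],
    [0,0,0.085],
    [0,0,0.085],
    [0,0,0.085],
    [0,0,0.085],
    [0,0,0.085],
    [0,0,0.085],
  ],
  claw=[2.5,2.5,2.5,2.5,2.5,2.5,2.5,2.5,2.5,2.5,2.5,2.5],
)

```text
time_s: 44.15
position: [0.5005, 0.0326, 0.1456]
tool_rot: [[-0.024, -0.401, -0.916], [-0.001, -0.916, 0.402], [-1.0, 0.01, 0.022]]
ft_force: [-0.0, -0.3, -2.9]
grip_width: 0.0326
```

```bash
python3 -c "
from h import *
go(493.5,265,140,-79)"
```

```text
t 44.15 pos mm [500.5  32.6 145.6] jawyaw -113.67 tilt [-0.024 -0.001 -1.   ] F [-0.  -0.3 -2.9] w mm 32.6 q [-10.  22.  89.  -0.  70. 104.]
shift cm [-0.7  23.24 -0.56]
rotvec [ 0.008 -0.024  0.605] dyaw deg 34.7 q6 would be either 104.0
```

>>> play_rows(
  travel=[
    [0,3,0.1],
    [0,3,0.1],
    [0,3,0.1],
    [0,3,0.1],
    [0,3,0.1],
    [0,2.5,0.1],
    [0,2,0],
    [0,1,0],
    [0,0.3,0],
    [0,0,0],
    [0,0,0],
  ],
  rotation=[
    [0,0,0.08],
    [0,0,0.08],
    [0,0,0.08],
    [0,0,0.08],
    [0,0,0.08],
    [0,0,0.07],
    [0,0,0.05],
    [0,0,0.03],
    [0,-0.025,0],
    [0,0,0],
    [0,0,0],
  ],
  claw=[2.5,2.5,2.5,2.5,2.5,2.5,2.5,2.5,2.5,2.5,2.5],
)

```text
time_s: 45.07
position: [0.4911, 0.2563, 0.1389]
tool_rot: [[-0.016, 0.176, -0.984], [-0.019, -0.984, -0.176], [-1.0, 0.016, 0.019]]
ft_force: [0.1, -0.4, -2.4]
grip_width: 0.0329
```

```bash
python3 -c "
from h import *
go(493.5,265,60,-79)"
```

```text
t 45.07 pos mm [491.1 256.3 138.9] jawyaw -79.85 tilt [-0.016 -0.019 -1.   ] F [ 0.1 -0.4 -2.4] w mm 32.9 q [16. 28. 81. -1. 72. 96.]
shift cm [ 0.24  0.87 -7.89]
rotvec [ 0.02  -0.015  0.015] dyaw deg 0.8 q6 would be either 96.0
```

>>> play_rows(
  travel=[
    [0,0.5,0],
    [0,0.4,0],
    [0,0.2,-1.5],
    [0,0,-2],
    [0,0,-2],
    [0,0,-1.5],
    [0,0,0],
    [0,0,0],
  ],
  rotation=[
    [0.02,-0.015,0.015],
    [0,0,0],
    [0,0,0],
    [0,0,0],
    [0,0,0],
    [0,0,0],
    [0,0,0],
    [0,0,0],
  ],
  claw=[2.5,2.5,2.5,2.5,2.5,2.5,2.5,2.5],
)

```text
time_s: 45.73
position: [0.4929, 0.2645, 0.0669]
tool_rot: [[0.002, 0.184, -0.983], [0.004, -0.983, -0.184], [-1.0, -0.004, -0.002]]
ft_force: [0.7, 0.2, -2.9]
grip_width: 0.0326
```

```bash
python3 -c "
from h import *
go(493.5,265,60,-79)
ci,im=shot('wrist','w28')
crop(im,130,120,430,320,2.6,'w28c')"
```

```text
t 45.73 pos mm [492.9 264.5  66.9] jawyaw -79.38 tilt [ 0.002  0.004 -1.   ] F [ 0.7  0.2 -2.9] w mm 32.6 q [16. 32. 86.  0. 61. 95.]
shift cm [ 0.06  0.05 -0.69]
rotvec [-0.004  0.002  0.007] dyaw deg 0.4 q6 would be either 95.0
```

View pics/w28c.png

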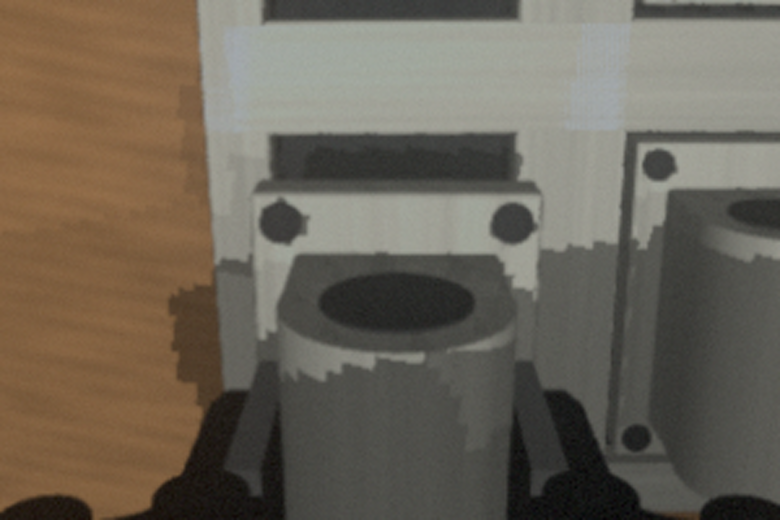

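```bash
python3 -c "
from h import *
rel(2.6,130,120,[(282,222),(513,222)],[(268,134),(518,133)])"
```

```text
ctr [494.9 265.4  67.5] w 38.0 ang 10.7
ctr [493.5 266.1  20. ] w 53.2 ang 10.9
SHIFT bracket->pocket cm [-0.15  0.07]
```

>>> play_rows(
  travel=[
    [-0.15,0.07,0],
    [0,0,0],
    [0,0,-0.8],
    [0,0,-1],
    [0,0,-0.5],
    [0,0,0],
    [0,0,0],
  ],
  rotation=[
    [-0.004,0.002,0.006],
    [0,0,0],
    [0,0,0],
    [0,0,0],
    [0,0,0],
    [0,0,0],
    [0,0,0],
  ],
  claw=[2.5,2.5,2.5,2.5,2.5,2.5,2.5],
)

```text
time_s: 46.37
position: [0.4929, 0.2656, 0.0452]
tool_rot: [[0.006, 0.19, -0.982], [0.001, -0.982, -0.19], [-1.0, -0.0, -0.006]]
ft_force: [-0.3, 0.4, -3.0]
grip_width: 0.0326
```

```bash
python3 -c "
from h import *
go(491.4,265.2,34,-79)
ci,im=shot('wrist','w29')
crop(im,130,120,430,320,2.6,'w29c')"
```

```text
t 46.37 pos mm [492.9 265.6  45.2] jawyaw -79.03 tilt [ 0.006  0.001 -1.   ] F [-0.3  0.4 -3. ] w mm 32.6 q [16. 34. 88. -0. 58. 95.]
shift cm [-0.15 -0.04 -1.12]
rotvec [-0.001  0.006  0.001] dyaw deg 0.0 q6 would be either 95.0
```

View pics/w29c.png

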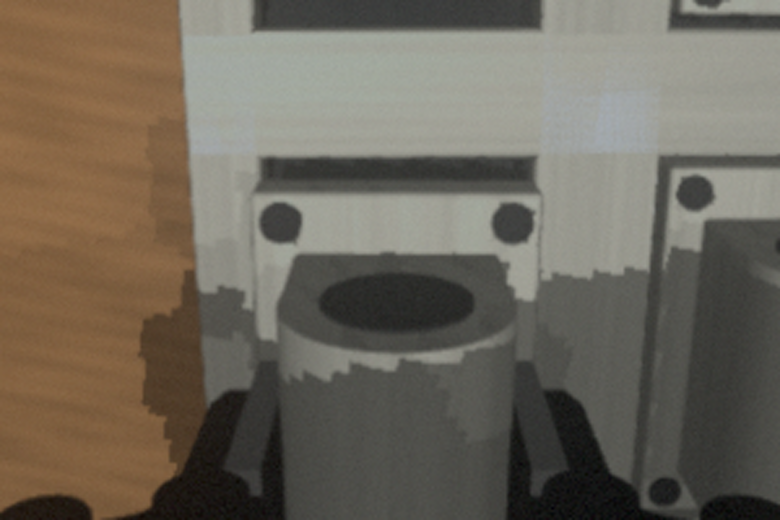

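```bash
python3 -c "
from h import *
rel(2.6,130,120,[(281,222),(513,222)],[(259,157),(537,157)])"
```

```text
ctr [494.9 266.6  45.7] w 38.2 ang 11.0
ctr [493.4 266.1  20. ] w 52.9 ang 11.0
SHIFT bracket->pocket cm [-0.15 -0.05]
```

>>> play_rows(
  travel=[
    [-0.17,-0.04,0],
    [0,0,0],
    [0,0,-0.5],
    [0,0,-0.6],
    [0,0,0],
    [0,0,0],
  ],
  rotation=[
    [0,0.006,0],
    [0,0,0],
    [0,0,0],
    [0,0,0],
    [0,0,0],
    [0,0,0],
  ],
  claw=[2.5,2.5,2.5,2.5,2.5,2.5],
)

```text
time_s: 46.92
position: [0.4914, 0.2652, 0.0336]
tool_rot: [[0.0, 0.19, -0.982], [0.002, -0.982, -0.19], [-1.0, -0.002, -0.0]]
ft_force: [-0.3, -0.2, -2.7]
grip_width: 0.0326
```

```bash
python3 -c "
from h import *
go(491.4,265.2,34,-79)
ci,im=shot('wrist','w30')
crop(im,130,120,430,320,2.6,'w30c')"
```

```text
t 46.92 pos mm [491.4 265.2  33.6] jawyaw -79.03 tilt [ 0.     0.002 -1.   ] F [-0.3 -0.2 -2.7] w mm 32.6 q [16. 35. 88.  0. 57. 95.]
shift cm [ 0.   -0.    0.04]
rotvec [-0.002  0.     0.001] dyaw deg 0.0 q6 would be either 95.0
```

View pics/w30c.png

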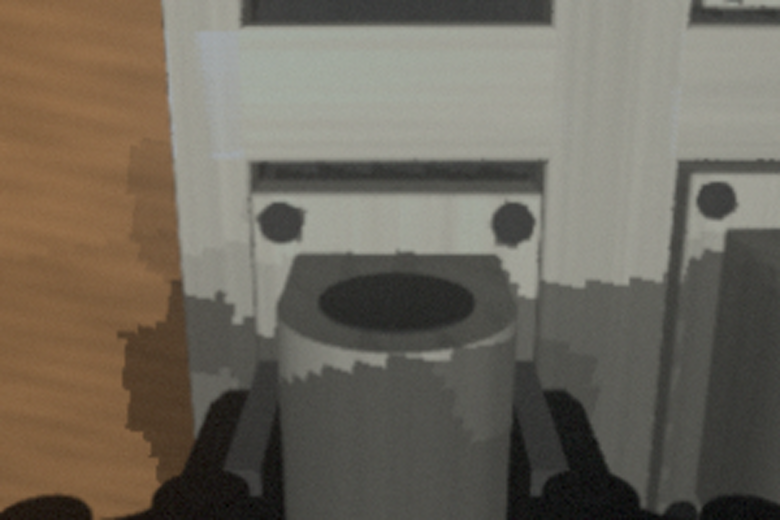

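Centred (pocket edges at 249–547, bracket mid 398). Lower.

>>> play_rows(
  travel=[
    [0,0,-0.4],
    [0,0,-0.5],
    [0,0,-0.4],
    [0,0,0],
    [0,0,0],
  ],
  rotation=[
    [0,0,0],
    [0,0,0],
    [0,0,0],
    [0,0,0],
    [0,0,0],
  ],
  claw=[2.5,2.5,2.5,2.5,2.5],
)

```text
time_s: 47.38
position: [0.4917, 0.2653, 0.0196]
tool_rot: [[0.001, 0.19, -0.982], [0.002, -0.982, -0.19], [-1.0, -0.002, -0.001]]
ft_force: [-1.2, 0.2, 4.8]
grip_width: 0.0327
```

>>> play_rows(
  travel=[
    [0,0,-0.1],
    [0,0,0],
    [0,0,0],
    [0,0,0],
    [0,0,0],
    [0,0,0.8],
    [0,0,1.5],
    [0,0,3],
    [0,0,3.5],
    [0,0,3],
    [0,0,0],
    [0,0,0],
  ],
  rotation=[
    [0,0,0],
    [0,0,0],
    [0,0,0],
    [0,0,0],
    [0,0,0],
    [0,0,0],
    [0,0,0],
    [0,0,0],
    [0,0,0],
    [0,0,0],
    [0,0,0],
    [0,0,0],
  ],
  claw=[2.5,2.5,3.5,4.5,5.2,5.2,5.2,5.2,5.2,5.2,5.2,5.2],
)

```text
time_s: 48.38
position: [0.4914, 0.2652, 0.1466]
tool_rot: [[0.004, 0.19, -0.982], [0.003, -0.982, -0.19], [-1.0, -0.002, -0.004]]
ft_force: [0.2, -0.0, -0.5]
grip_width: 0.0521
```

```bash
python3 -c "
from h import *
go(610,5,160,-75)
ci,im=shot('wrist','w31')
ci,im=shot('top','t31')
"
```

```text
t 48.38 pos mm [491.4 265.2 146.6] jawyaw -79.03 tilt [ 0.004  0.003 -1.   ] F [ 0.2 -0.  -0.5] w mm 52.1 q [16. 27. 81.  0. 72. 95.]
shift cm [ 11.86 -26.02   1.34]
rotvec [-0.003  0.004  0.07 ] dyaw deg 4.0 q6 would be either 95.0
```

View pics/w31.png

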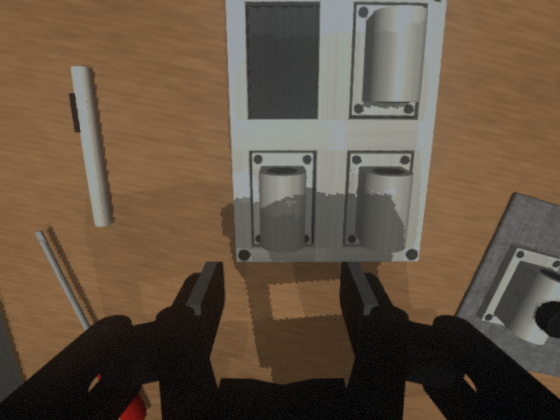

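View pics/t31.png

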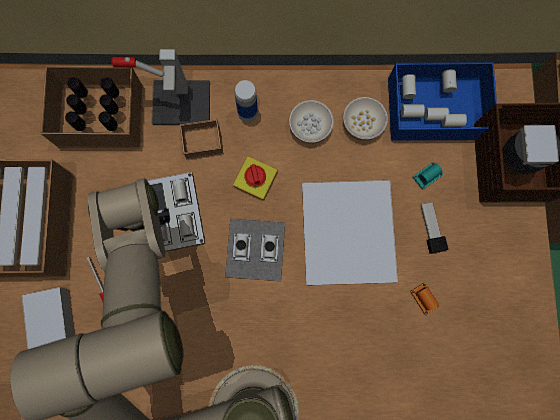

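>>> play_rows(
  travel=[
    [0.8,-1.5,0],
    [1.1,-2.5,0.1],
    [1.3,-3,0.1],
    [1.3,-3,0.1],
    [1.3,-3,0.1],
    [1.3,-3,0.1],
    [1.3,-3,0.1],
    [1.2,-2.8,0],
    [1,-2,0],
    [0.5,-1,0],
    [0,0,0],
    [0,0,0],
  ],
  rotation=[
    [0,0,0.008],
    [0,0,0.008],
    [0,0,0.008],
    [0,0,0.008],
    [0,0,0.008],
    [0,0,0.008],
    [0,0,0.008],
    [0,0,0.008],
    [0,0,0.008],
    [0,0,0.01],
    [0,0,0],
    [0,0,0],
  ],
  claw=[5.2,5.2,5.2,5.2,5.2,5.2,5.2,5.2,5,4.5,4,4],
)

```text
time_s: 49.48
position: [0.5991, 0.0049, 0.136]
tool_rot: [[-0.027, 0.276, -0.961], [0.003, -0.961, -0.276], [-1.0, -0.01, 0.025]]
ft_force: [-0.6, 0.4, -0.8]
grip_width: 0.0399
```

```bash
python3 -c "
from h import *
go(652,-6,100,-74)
ci,im=shot('wrist','w32')
crop(im,130,60,430,300,2.6,'w32c')
"
```

```text
t 49.48 pos mm [599.1   4.9 136. ] jawyaw -74.01 tilt [-0.027  0.003 -1.   ] F [-0.6  0.4 -0.8] w mm 39.9 q [-11.  32.  74.  -0.  76.  63.]
shift cm [ 5.29 -1.09 -3.6 ]
rotvec [-0.003 -0.027 -0.   ] dyaw deg 0.0 q6 would be either 63.0
```

View pics/w32c.png

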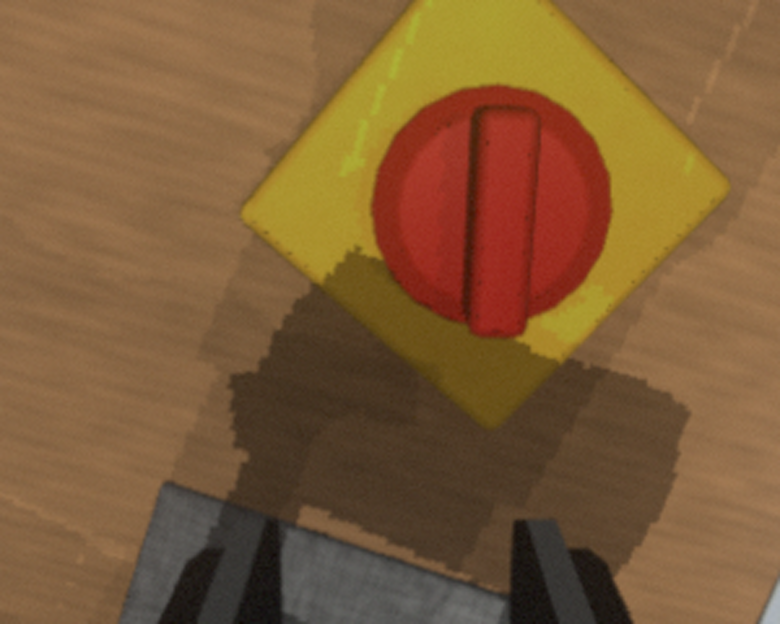

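```bash
python3 - <<'E'
from m2 import *
quad("bar",c([(479,107),(539,110),(526,334),(471,334)],130,60,2.6),.074,ci)
quad("bar82",c([(479,107),(539,110),(526,334),(471,334)],130,60,2.6),.082,ci)
E
```

```text
bar ctr [654.5  -2.5  74. ] sides [12.9, 49.9, 12.7, 50.5] angs [-76.5, -164.7, 106.3, 15.5]
bar82 ctr [655.3  -1.3  82. ] sides [12.4, 47.9, 12.2, 48.5] angs [-76.5, -164.7, 106.3, 15.5]
```

>>> play_rows(
  travel=[
    [1.5,-0.3,0],
    [1.5,-0.3,0],
    [1,-0.2,0],
    [0.6,0,0],
    [0,0,0],
    [0,0,-1],
    [0,0,-1.2],
    [0,0,0],
    [0,0,0],
  ],
  rotation=[
    [0,-0.02,-0.006],
    [0,0,0],
    [0,0,0],
    [0,0,0],
    [0,-0.01,0],
    [0,0,0],
    [0,0,0],
    [0,0,0],
    [0,0,0],
  ],
  claw=[4,4,4,4,4,4,4,4,4],
)

```text
time_s: 50.28
position: [0.641, 0.0064, 0.1098]
tool_rot: [[-0.003, 0.278, -0.961], [0.006, -0.961, -0.278], [-1.0, -0.006, 0.001]]
ft_force: [0.1, 0.2, 0.3]
grip_width: 0.0399
```

```bash
python3 -c "
from h import *
go(654.6,-3.5,85,-74.6)
ci,im=shot('wrist','w33')
"
```

```text
t 50.28 pos mm [641.    6.4 109.8] jawyaw -73.88 tilt [-0.003  0.006 -1.   ] F [0.1 0.2 0.3] w mm 39.9 q [-10.  37.  69.   0.  75.  64.]
shift cm [ 1.36 -0.99 -2.48]
rotvec [-0.006 -0.003 -0.013] dyaw deg -0.7 q6 would be either 64.0
```

View pics/w33.png

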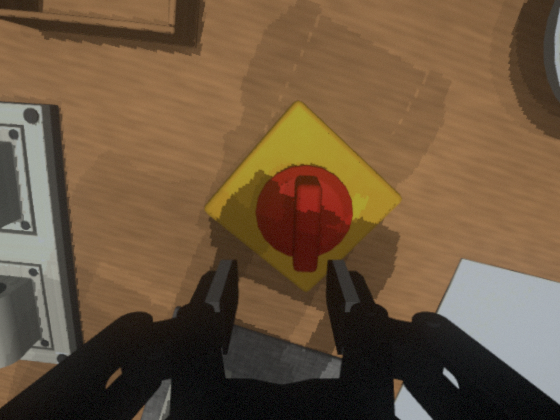

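>>> play_rows(
  travel=[
    [0.6,-0.5,0],
    [0.5,-0.3,0],
    [0.1,0,0],
    [0,0,0],
    [0,0,0],
  ],
  rotation=[
    [-0.006,-0.003,-0.013],
    [0,0,0],
    [0,0,0],
    [0,0,0],
    [0,0,0],
  ],
  claw=[4,4,4,4,4],
)

```text
time_s: 50.75
position: [0.6545, -0.0026, 0.1113]
tool_rot: [[0.003, 0.263, -0.965], [-0.001, -0.965, -0.263], [-1.0, 0.002, -0.002]]
ft_force: [0.8, 0.0, -0.4]
grip_width: 0.0397
```

```bash
python3 -c "
from h import *
go(654.6,-3.5,85,-74.6)
ci,im=shot('wrist','w34')
crop(im,130,60,430,300,2.6,'w34c')
"
```

```text
t 50.75 pos mm [654.5  -2.6 111.3] jawyaw -74.73 tilt [ 0.003 -0.001 -1.   ] F [ 0.8  0.  -0.4] w mm 39.7 q [-11.  38.  67.  -0.  76.  64.]
shift cm [ 0.01 -0.09 -2.63]
rotvec [0.001 0.003 0.002] dyaw deg 0.1 q6 would be either 64.0
```

View pics/w34c.png

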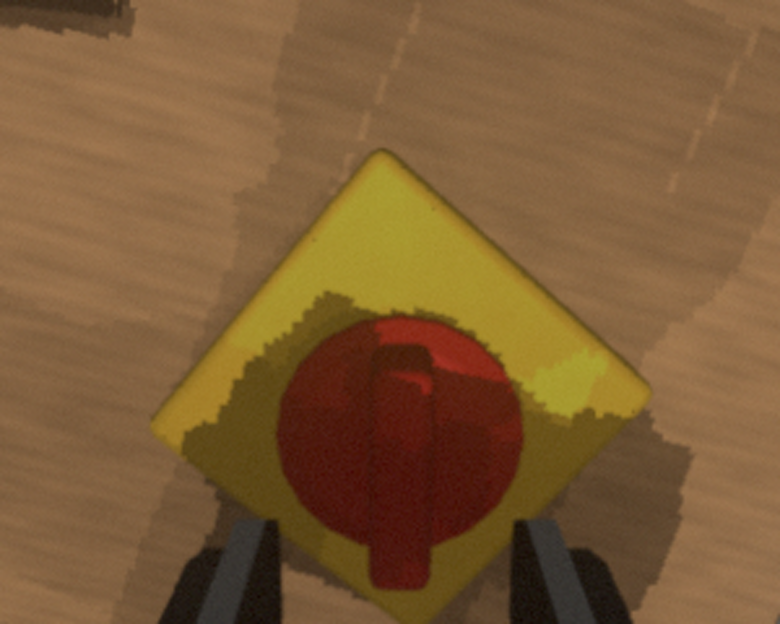

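>>> play_rows(
  travel=[
    [0,0,-1],
    [0,0,-1.2],
    [0,0,-1.2],
    [0,0,-0.8],
    [0,0,-0.3],
    [0,0,0],
    [0,0,0],
  ],
  rotation=[
    [0,0,0],
    [0,0,0],
    [0,0,0],
    [0,0,0],
    [0,0,0],
    [0,0,0],
    [0,0,0],
  ],
  claw=[4,4,4,4,4,4,4],
)

```text
time_s: 51.38
position: [0.6537, -0.0023, 0.0622]
tool_rot: [[0.002, 0.264, -0.965], [-0.001, -0.965, -0.264], [-1.0, 0.002, -0.002]]
ft_force: [-0.7, 0.4, -0.9]
grip_width: 0.0397
```

```bash
python3 -c "
from h import *
go(654.6,-3.3,54,-74.6)
"
```

```text
t 51.38 pos mm [653.7  -2.3  62.2] jawyaw -74.71 tilt [ 0.002 -0.001 -1.   ] F [-0.7  0.4 -0.9] w mm 39.7 q [-11.  41.  70.  -0.  70.  64.]
shift cm [ 0.09 -0.1  -0.82]
rotvec [0.001 0.002 0.002] dyaw deg 0.1 q6 would be either 64.0
```

>>> play_rows(
  travel=[
    [0.1,-0.1,-0.3],
    [0,0,-0.5],
    [0,0,0],
    [0,0,0],
    [0,0,0],
    [0,0,0],
    [0,0,0],
  ],
  rotation=[
    [0,0,0],
    [0,0,0],
    [0,0,0],
    [0,0,0],
    [0,0,0],
    [0,0,0],
    [0,0,0],
  ],
  claw=[4,4,3,2,1.8,1.8,1.8],
  squeeze=25,
)

```text
time_s: 51.97
position: [0.6557, -0.0035, 0.0553]
tool_rot: [[0.006, 0.264, -0.965], [-0.002, -0.965, -0.264], [-1.0, 0.003, -0.005]]
ft_force: [-0.3, -0.6, 0.2]
grip_width: 0.0177
```

```bash
python3 -c "
from h import *
go(654.6,-3.3,54,-74.6)
ci,im=shot('wrist','w35')
"
```

```text
t 51.97 pos mm [655.7  -3.5  55.3] jawyaw -74.71 tilt [ 0.006 -0.002 -1.   ] F [-0.3 -0.6  0.2] w mm 17.7 q [-11.  41.  70.  -0.  69.  64.]
shift cm [-0.11  0.02 -0.13]
rotvec [0.002 0.006 0.002] dyaw deg 0.1 q6 would be either 64.0
```

View pics/w35.png

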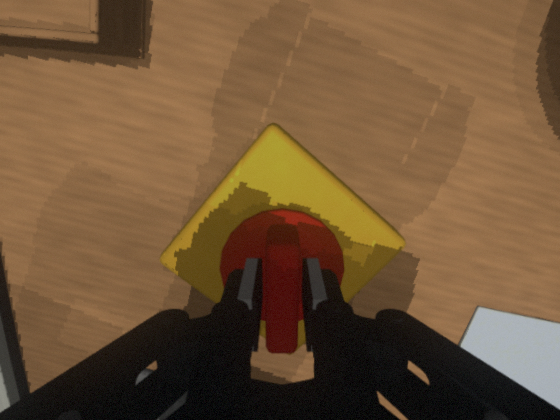

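Bar sits between the pads. Close and turn clockwise with a rise.

>>> play_rows(
  travel=[
    [0,0,0],
    [0,0,0],
    [0,0,0],
    [0,0,0.05],
    [0,0,0.1],
    [0,0,0.1],
    [0,0,0.1],
    [0,0,0.1],
    [0,0,0.1],
    [0,0,0.1],
    [0,0,0.1],
    [0,0,0.1],
  ],
  rotation=[
    [0,0,0],
    [0,0,0],
    [0,0,0],
    [0,0,-0.05],
    [0,0,-0.08],
    [0,0,-0.08],
    [0,0,-0.08],
    [0,0,-0.08],
    [0,0,-0.08],
    [0,0,-0.08],
    [0,0,-0.08],
    [0,0,-0.05],
  ],
  claw=[0.8,0.8,0.8,0.8,0.8,0.8,0.8,0.8,0.8,0.8,0.8,0.8],
  squeeze=25,
)

```text
time_s: 53.02
position: [0.6555, -0.0054, 0.0635]
tool_rot: [[0.001, -0.412, -0.911], [-0.008, -0.911, 0.412], [-1.0, 0.006, -0.004]]
ft_force: [1.2, -0.6, -4.2]
grip_width: 0.0134
```

```bash
python3 -c "
from h import *
st(); print(env.observe()['wrist_torque'])
"
```

```text
t 53.02 pos mm [655.5  -5.4  63.5] jawyaw -114.32 tilt [ 0.001 -0.008 -1.   ] F [ 1.2 -0.6 -4.2] w mm 13.4 q [-11.  41.  69.  -0.  70. 104.]
[-0.01698636 -0.25614252 -0.0836769 ]
```

>>> play_rows(
  travel=[
    [0,0,0],
    [0,0,0],
    [0,0,0],
    [0,0,0.5],
    [0,0,1.5],
    [0,0,3],
    [0,0,3],
    [-2,0,2],
    [-3,1,1],
    [-3,1,0],
    [0,0,0],
    [0,0,0],
  ],
  rotation=[
    [0,0,0],
    [0,0,0],
    [0,0,0],
    [0,0,0],
    [0,0,0],
    [0,0,0],
    [0,0,0],
    [0,0,0],
    [0,0,0],
    [0,0,0],
    [0,0,0],
    [0,0,0],
  ],
  claw=[2,3.5,4,4,4,4,4,4,4,4,4,4],
)

```text
time_s: 54.02
position: [0.5713, 0.0154, 0.1805]
tool_rot: [[0.003, -0.402, -0.916], [-0.008, -0.916, 0.402], [-1.0, 0.006, -0.006]]
ft_force: [0.6, 1.4, -0.4]
grip_width: 0.04
```

```bash
python3 -c "
from h import *
st()
ci,im=shot('wrist','w36')
ci,im=shot('top','t36');crop(im,90,145,310,290,3.5,'t36c')
ci,im=shot('scene','s36')
"
```

```text
t 54.02 pos mm [571.3  15.4 180.5] jawyaw -113.72 tilt [ 0.003 -0.008 -1.   ] F [ 0.6  1.4 -0.4] w mm 40.0 q [-10.  26.  76.  -0.  78. 104.]
```

View pics/w36.png

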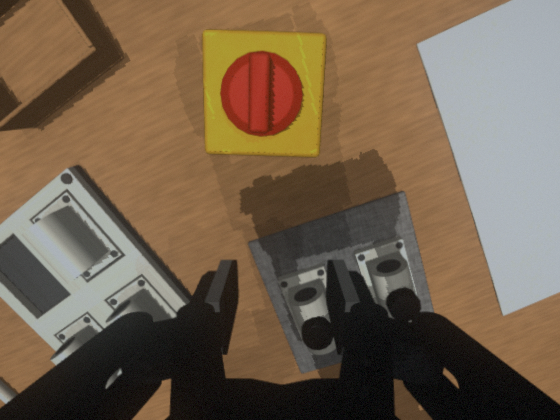

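View pics/t36c.png

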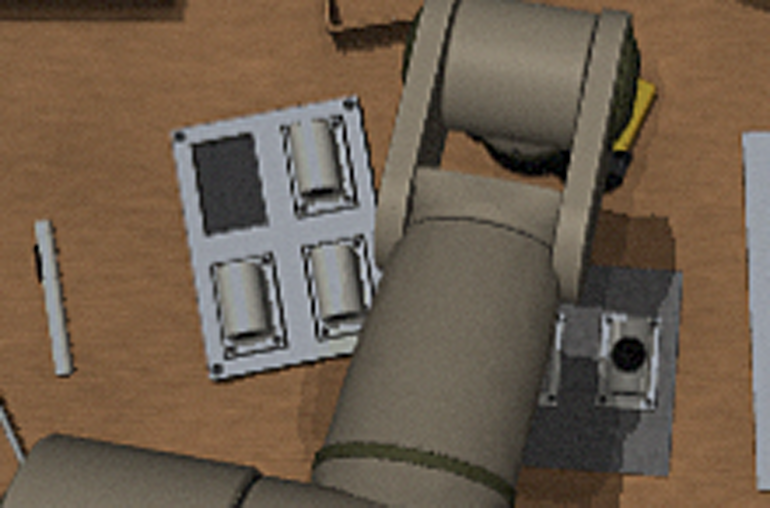

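View pics/s36.png

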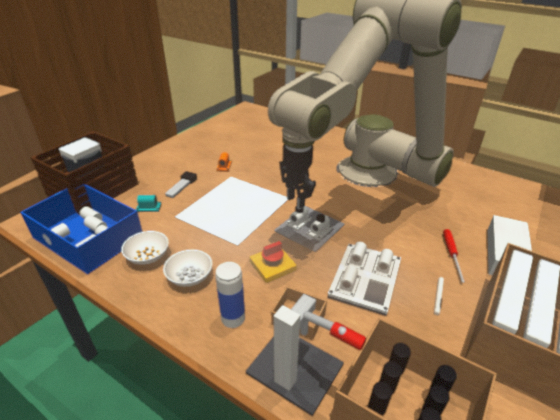

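```bash
python3 - <<'E'
from h import *
im=cv2.imread('pics/w36.png'); crop(im,195,20,335,165,5,'w36c')
E
```

View pics/w36c.png

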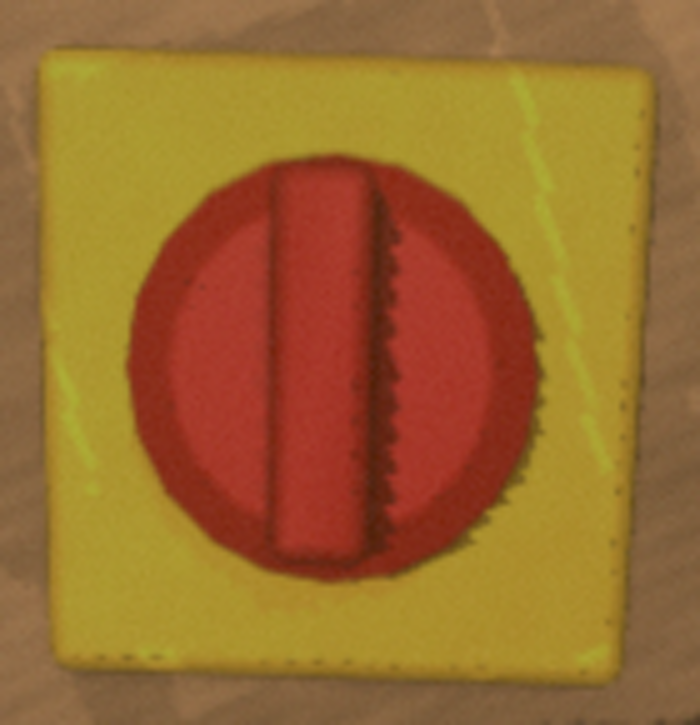

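```bash
python3 - <<'E'
from m2 import *
p=c([(274,166),(374,166),(366,560),(278,560)],195,20,5)
quad("bar82",p,.082,ci); quad("bar74",p,.074,ci)
quad("box",c([(40,50),(655,70),(615,685),(55,668)],195,20,5),.024,ci)
E
```

```text
bar82 ctr [654.4  -3.8  82. ] sides [12.8, 49.9, 11.9, 49.9] angs [-113.9, 154.5, 66.1, -24.5]
bar74 ctr [654.8  -3.5  74. ] sides [13.3, 51.5, 12.3, 51.5] angs [-113.9, 154.5, 66.1, -24.5]
box ctr [654.3  -3.4  24. ] sides [96.7, 97.4, 96.1, 97.4] angs [-115.6, 154.0, 64.4, -25.6]
```

```bash
python3 -c "
from h import *
print(env.close_job())"
```

```text
the job is handed in; nothing more can be done
None
```

I handed the job in at about 54 s. All the steps were done in the order asked.

- **Stop pressed first:** I pressed it to the bottom (33 N at 73.7 mm). The bar had twisted about 40° to 15.5°, and it was still latched when I came back to it.
- **Finished brackets:** both stand side by side on the grey mat, upright and inside its edges in the pictures.
- **Bare brackets:** there were three on the white sheet. All three are in nest pockets, each centred within about 0.5 mm before lowering and set down on the floor contact. One pocket stays empty.
- **Bracket moved during the run:** one bare bracket shifted about 5 cm while the arm was elsewhere. I measured it again before gripping it.
- **Stop released:** I turned the knob 40° clockwise while rising 8 mm.

**Last checks:**
- The bar lies at 155°. It was at 156° at the start and would be near 195° if latched, so the head is back up.
- The sheet is empty, the other things look unmoved, and the gripper is open and clear at 180 mm.
- **Checks that disagreed:** the top and wrist cameras differed by 2 to 5 mm, so I did the fits with the wrist camera alone. One finished bracket was pressed onto the mat with about 45 N for a moment before release, through the held bracket. In the last top picture the arm partly hides one finished bracket, but the wrist view shows both standing.

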